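Refit the press handle and lock the press

ROBOT

A 7-joint arm with a two-finger parallel gripper is mounted at the origin on the work surface. World frame = base frame: x ahead of the robot, y to its left, z up, the work surface at z = 0. Lengths are in m, angles in rad, forces in N, time in s.
With the tool pointing down it reaches from about 0.425 to 0.95 m from the base axis. Payload 16.7 kg.
Tool frame: the origin (TCP) lies on the front face of the gripper's body, between the roots of the fingers; the fingertips stand 97 mm ahead of it and the grasp point (between the pads) lies 78 mm ahead of it; z points along the fingers, y is the line along which they close (so a half turn about z gives the same grasp; the last joint's range is limited). The gripper opens to 94 mm and grips with 3 to 60 N. Pads are 16 mm wide; open, the fingers measure 119 mm over their backs; the gripper's body (75 mm by 177 mm) begins 78 mm behind the grasp point.
Start: joints at [-1.357, 0.426, 0.074, 1.606, -0.034, 1.111, -0.067], TCP at [0.24, 0.631, 0.303] pointing down, gripper open.
Joint ranges: [-2.85, 2.85], [-0.5, 2.14], [-1.23, 1.37], [0.21, 2.46], [-1.02, 4.16], [0.16, 2.05], [-2.73, 2.73]. Speed limits (rad/s): [1.89, 1.89, 2.39, 2.39, 3.01, 3.01, 3.01].

INTERFACE

Orientations are given as a rotation vector (axis times angle).
In Python, from cell import arm, imaging gives the robot as it stands.
- The arm moves only by the shell command python3 -m creep 'ROWS' [OPENING] [FORCE]. ROWS is JSON, a list of rows, each a list of 2 entries, a list of its own where there are three numbers: the shift along the tool's x, y, z in m, then the turn about the tool's z in degrees. In form: [[[dx, dy, dz], yaw], ...]. A call has exactly 8 rows; each row shifts and turns the commanded pose from where the row before left it, along the tool's axes as they then stand; what a row does not reach is not made up. A row lasts 1/12 s, in which the tool goes at most 41.7 mm and 7.16 degrees, less where a joint would pass 70% of its speed; a pose out of reach is approached as far as the arm can. A call with a gripper value outside its range is refused whole. OPENING is the opening, from -1 (shut) to 1 (fully open), so that 0 is half open, set as the call begins (- or left out, the last holds). The fingers move at their own pace and stop on an object; FORCE is the grip in N (left out, the last holds). Time passes only in rows, so rows that do not move let the fingers close, or fill a call up. It gives the time, the measured TCP pose, the force, the opening and the grip force at its end, in the units of the state.
- arm.state(): the state, without advancing time (a new reading comes with each control period).
- imaging.grab_frame(name): name is "side" or "top"; returns (picture, depth): 420x560x3 uint8, red, green, blue; 420x560 float32, m along the optical axis (not along the pixel's ray), 0 where there is no reading.
- imaging.camera_params(name): a dict with "fx", "fy", "cx", "cy" (pixels), "pose" (4x4, takes a point from camera to world coordinates). Camera axes: x right, y up, looking along -z (the intrinsics and any distortion apply to the point x, -y, -z); pixel columns grow to the right and rows downward; lengths in m; the calibration is good to about 2 mm. A picture is of the moment at which its call begins. camera_params takes no time and is no camera call.
- arm.sign_off(): hands the job in; it is judged then, once.
The state is a dict: "clock": time; "qpos": joint angles; "qd": joint speeds; "effort": joint torques, N m; "tool_pos": TCP position; "ee_rot": TCP orientation; "force": force on the tool from outside, world axes, zero at the start; "moment": the same for the moment, N m; "grip_width": finger opening in m; "gripper_force": force on a finger pad.
Only numpy, scipy, OpenCV 4.12 (cv2) and the standard library are available. Lean on these libraries where they do the work, as an engineer would, in place of code of your own. Each camera call takes 0.05 s, during which the arm holds its last target. There are 200 camera calls.

TASK

The T-handle of the small printing press has come off and lies on its side on the desk: stand it up on the desk with its hollow end down, let go, and take it again from above. Fit it on the press's flat-sided shaft, feeling for the angle at which it slides fully home, then turn it clockwise (seen from above) as far as it goes, so that its bar lies in line with the crosshead, and let go. Leave the other things on the desk where they are.

Things in the scene. Friction and masses are not known exactly. Their poses are not given: they have to be found in the camera images.
- handle_mid (a point): The loose T-handle, 54 mm high upright, 0.1 to 0.22 kg. This point is on its axis, 27 mm from either end; z points along the axis from the hollow end to the bar. Eight-sided steel hub, 34 mm across flats, the first 36 mm. Black bar on top: 60 mm along y, 34 along x, 18 high, centred on the axis. At the start it lies on its side (-x down), 34 mm high, bar end pointing to -y (the robot's right) within 0.5 rad
- handle: The same T-handle, same axes; origin at the centre of the hub's hollow end, on which it stands steadily when upright. In this end is a D-shaped bore 32 mm deep, 22.4 mm across, with one flat, 5.7 mm from the axis, on the +x side
- press: The small printing press, fixed to the desk; origin under its centre, z up. Base 160 mm (x) by 250 mm (y); two columns at y = -100 and 100 mm carry the crosshead, a beam 60 mm (x) by 250 mm (y) whose top is 166 mm above the desk. Its yaw differs from run to run, up to 0.35 rad; its +x points away from the robot
- seat (a point): Centre of the upper face of the round collar (44 mm across) on the crosshead, 172 mm above the desk, axes as press. The handle's hollow end rests on this face when fully home (handle_mid then 27 mm above this point). The handle must be turned clockwise to a firm stop, where its +x faces about the press's +x and its bar lies along the press's y
- shaft_top (a point): Centre line of the press's vertical steel shaft at its top, 26 mm above the seat; axes as press. 20 mm across, one flat 4.5 mm from the axis over its height, 1.5 mm chamfer. The handle has 1.2 mm play on it and enters only within about 0.13 rad. Its angle is not reported: the flat first faces 0.5 to 1.4 rad anticlockwise (from above) of the press's +x; friction 0.12 N m
- radio: Bystander: two-way radio, black, 60 x 36 x 125 mm plus antenna, standing; origin under its centre
- ink_bottle: Bystander: square glass ink bottle, 42 mm wide, 75 mm high; origin under its centre
- pen_stand: Bystander: turned brass pen stand, 42 mm across, 60 mm high; origin under its centre
- clamp_knob: Bystander: round black clamp knob, 50 mm across, with a plain 12 mm steel stud pointing up, 51 mm high; it is not the press handle; origin under its centre
- pencil_pot: Bystander: white pot with pencils, 72 mm across, 95 mm high; origin under its centre
- stapler: Bystander: stapler, 150 x 36 mm, 44 mm high; origin under its centre
- type_block: Bystander: wooden type block, 60 x 40 x 23 mm; origin under its centre
Not all that is in view belongs to the job. Leave any blue or purple look-alike of the handle alone.

How it is judged:
By the outcome, as a careful person would: the job done as asked, in the order asked, and still so for the second after the job is handed in, with the robot touching nothing.
It also fails if it takes over 61 s, if anything falls off the work surface, if the arm or the gripper's body presses on something with over 40 N, if the wrist force passes 120 N, or if a joint passes its speed limit or range.

## Working session

There is one attempt and no reset: what is moved stays moved. The work goes in short steps, Python scripts to look and compute and a shell command to move; the robot and the scene stay as the last step left them, time stands still between calls to the robot, and variables do not carry over. Pictures are saved under pics/ and viewed, at most 13 in all, crops included, and the job is handed in when it is done.

```bash
ls; mkdir -p pics; python3 - <<'E'
from cell import arm, imaging
import cv2,numpy as np
for n in ("side","top"):
    p,d=imaging.grab_frame(n); np.savez(f"pics/{n}0.npz",p=p,d=d)
    cv2.imwrite(f"pics/{n}0.png",p[:,:,::-1]); c=imaging.camera_params(n); print(n,c)
print(arm.state())
E
```

```text
pics
side {'fx': 476.5091364301797, 'fy': 476.5091364301797, 'cx': 275.9176385402445, 'cy': 213.17362942854822, 'pose': array([[ 0.92192165,  0.2627203 , -0.28467266,  0.15662964],
       [-0.38730439,  0.63930372, -0.66429366, -0.82913735],
       [ 0.00746886,  0.72268168,  0.69114066,  0.97427638],
       [ 0.        ,  0.        ,  0.        ,  1.        ]])}
top {'fx': 531.0645436223164, 'fy': 531.0645436223164, 'cx': 283.56892017444653, 'cy': 209.12929665008375, 'pose': array([[-0.01219668,  0.99158871, -0.12885294,  0.31233741],
       [-0.99991716, -0.01156481,  0.00565091,  0.01526609],
       [ 0.00411322,  0.12891119,  0.99164761,  1.7017346 ],
       [ 0.        ,  0.        ,  0.        ,  1.        ]])}
{'clock': 0.1, 'qpos': array([-1.35752224,  0.42662309,  0.0738124 ,  1.6065132 , -0.0340935 ,
        1.11079895, -0.06710853]), 'qd': array([-2.66811648e-05, -1.13247458e-03, -4.28805859e-04, -1.36755604e-03,
        1.01567337e-03,  3.03964809e-04, -1.18819054e-03]), 'effort': array([ 8.98402330e-03, -9.37474465e+01,  3.67698289e+00, -4.55042195e+01,
       -4.85750393e-02,  1.69509044e-02,  1.38938817e-04]), 'tool_pos': array([0.23943583, 0.63081419, 0.30208845]), 'ee_rot': array([-5.66699156e-01, -3.08991984e+00,  1.69088283e-03]), 'force': array([-0.75225514,  0.25533667,  0.52226471]), 'moment': array([-0.01709532,  0.01188612, -0.02778306]), 'gripper_force': 0.0, 'grip_width': 0.09372991723463692}
```

View pics/top0.png

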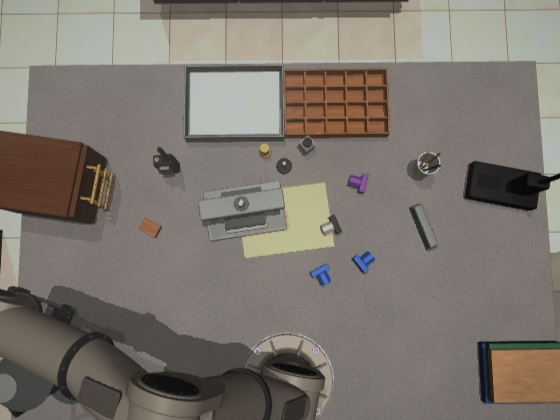

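View pics/side0.png

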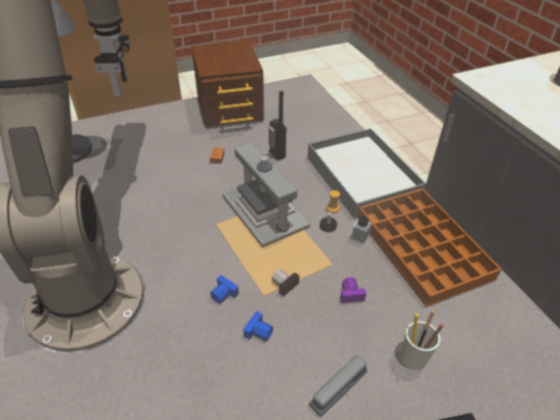

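The top view shows the silver and black handle lying at about (331,226), with the bar at (335,224). The press crosshead is near (241,202), with the shaft at (241,203). The look-alikes are blue at (320,274) and (364,262), and purple at (358,183). The side view confirms this, with the handle at (286,282) and the shaft at (265,163).

```bash
cat > h.py <<'E'
from cell import arm, imaging
import cv2,numpy as np
from scipy.spatial.transform import Rotation as R
def cloud(n,d):
    c=imaging.camera_params(n); v,u=np.mgrid[:d.shape[0],:d.shape[1]]
    P=np.stack([(u-c["cx"])/c["fx"]*d,-(v-c["cy"])/c["fy"]*d,-d],-1)
    return P@c["pose"][:3,:3].T+c["pose"][:3,3]
def grab(n):
    p,d=imaging.grab_frame(n); return p,d,cloud(n,d)
def go(x,y,z,yawdeg=None):
    """tool-frame shift to put TCP at x,y,z; turn so tool y axis (mod 180) is at yawdeg in world (turn done after the shift)"""
    s=arm.state(); M=R.from_rotvec(s["ee_rot"]).as_matrix()
    t=M.T@(np.array([x,y,z])-s["tool_pos"]); a=np.degrees(np.arctan2(M[1,1],M[0,1]))
    dy=None if yawdeg is None else -((yawdeg-a+90)%180-90)
    print("shift mm",np.round(t*1000,1),"turn",dy,"tooly at",round(a,1),"pos",s["tool_pos"],"q7",s["qpos"][6])
def st():
    s=arm.state(); print({k:np.round(s[k],4) for k in("clock","tool_pos","force","moment","grip_width","gripper_force")})
E
python3 - <<'E'
from h import *
for n,(r0,r1,c0,c1),(s0,s1,t0,t1) in (("top",(212,238,316,346),(180,240,195,292)),("side",(262,298,268,304),(140,245,215,312))):
    z=np.load(f"pics/{n}0.npz"); P=cloud(n,z["d"]); p=z["p"].astype(int)
    desk=P[330:340,440:450] if n=="top" else P[350:360,180:200]; print(n,"desk z",desk[...,2].mean())
    Q=P[r0:r1,c0:c1].reshape(-1,3); col=p[r0:r1,c0:c1].reshape(-1,3); m=(Q[:,2]>.012)&(Q[:,2]<.06)
    Q,col=Q[m],col[m]; top=Q[:,2]>.026
    for nm,k in(("all",m[m]),("dark",col.sum(1)<170),("light",col.sum(1)>260)):
        q=Q[k]; 
        if len(q)>3:
            rc=cv2.minAreaRect((q[:,:2]*1000).astype(np.float32)); print(nm,len(q),q.mean(0).round(4),"zmax",np.percentile(q[:,2],95).round(4),"rect",rc)
    Q=P[s0:s1,t0:t1].reshape(-1,3)
    for nm,lo,hi in(("cross",.158,.17),("shaft",.188,.215)):
        q=Q[(Q[:,2]>lo)&(Q[:,2]<hi)]; rc=cv2.minAreaRect((q[:,:2]*1000).astype(np.float32)); print(nm,len(q),q.mean(0).round(4),rc, np.median(q[:,2]))
def crop(n,r0,r1,c0,c1,k):
    p=np.load(f"pics/{n}0.npz")["p"][r0:r1,c0:c1,::-1]; return cv2.resize(p,None,fx=k,fy=k,interpolation=cv2.INTER_CUBIC)
a=crop("top",190,250,190,350,5);b=crop("side",140,215,230,310,4);c=crop("side",255,305,260,340,5)
im=np.zeros((600,800,3),np.uint8); im[:300]=a; im[300:600,:320]=b; im[300:550,330:730]=c; cv2.imwrite("pics/c1.png",im)
E
```

```text
top desk z 0.01594016181323895
all 241 [ 0.4733 -0.1426  0.031 ] zmax 0.0392 rect ((471.6860656738281, -134.734130859375), (58.59747314453125, 66.35485076904297), 20.002849578857422)
dark 10 [ 0.4679 -0.1539  0.0333] zmax 0.0388 rect ((474.07769775390625, -148.93997192382812), (53.719444274902344, 14.622151374816895), 38.461273193359375)
light 127 [ 0.4685 -0.1312  0.0296] zmax 0.0391 rect ((469.46551513671875, -130.2301025390625), (41.04981231689453, 51.05672073364258), 89.43352508544922)
cross 1434 [0.5281 0.1314 0.1649] ((528.670166015625, 131.18246459960938), (60.839813232421875, 249.6293182373047), 8.022451400756836) 0.16501118982361607
shaft 34 [0.5277 0.1291 0.1964] ((528.6806640625, 129.74972534179688), (14.459863662719727, 20.056955337524414), 89.2552719116211) 0.19625895837173302
side desk z 0.008382172209563556
all 401 [ 0.4717 -0.1509  0.0277] zmax 0.0342 rect ((471.8775329589844, -142.43701171875), (60.57539749145508, 57.91810989379883), 23.334470748901367)
light 193 [ 0.4653 -0.1372  0.0283] zmax 0.034 rect ((474.0665588378906, -136.89892578125), (60.899681091308594, 45.86518096923828), 11.551051139831543)
cross 1163 [0.5272 0.1143 0.1641] ((528.3289794921875, 126.29676055908203), (61.889068603515625, 250.61386108398438), 8.21827507019043) 0.1641372600193728
shaft 40 [0.5277 0.1257 0.1947] ((527.8933715820312, 125.51748657226562), (19.375423431396484, 18.895362854003906), 69.0946044921875) 0.19526409369308562
```

View pics/c1.png

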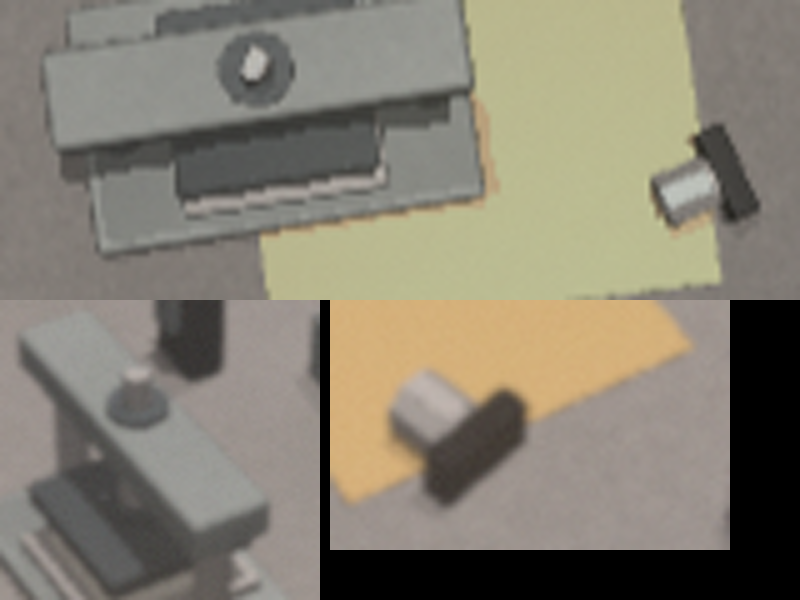

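The crop shows the bar's top face centred at top-image pixel (335.6,224.4), with the hub to its lower left. The press shaft's top is at (241,203). I'll fit the handle model and the shaft precisely in both views.

```bash
cat >> h.py <<'E'
def proj(n,X):
    c=imaging.camera_params(n); q=(np.asarray(X)-c["pose"][:3,3])@c["pose"][:3,:3]
    return np.stack([c["cx"]+c["fx"]*q[:,0]/-q[:,2], c["cy"]-c["fy"]*q[:,1]/-q[:,2]],-1)
def box(sx,sy,sz): return np.array([[a*sx/2,b*sy/2,c*sz/2] for a in(-1,1) for b in(-1,1) for c in(-1,1)])
def sil(n,X,K=8):
    m=np.zeros((420,560),np.uint8); h=cv2.convexHull(proj(n,X).astype(np.float32)).reshape(-1,2)
    M=np.zeros((420*2,560*2),np.uint8); cv2.fillConvexPoly(M,np.round(h*2*16+8).astype(np.int32),255,shift=4)
    return cv2.resize(M,(560,420),interpolation=cv2.INTER_AREA)/255.
E
python3 - <<'E'
from h import *
from scipy.optimize import minimize
im={n:np.load(f"pics/{n}0.npz")["p"].astype(float) for n in("top","side")}
W={"top":(205,245,312,352),"side":(255,305,262,310)}
mask={}
for n in im:
    r=W[n]; s=im[n].sum(2); m=np.zeros(s.shape); m[r[0]:r[1],r[2]:r[3]]=(s<(190 if n=="top" else 200))[r[0]:r[1],r[2]:r[3]]; mask[n]=m
    v,u=np.nonzero(m); print(n,m.sum(),u.mean(),v.mean(),u.min(),u.max(),v.min(),v.max())
def bar(p):
    a=p[2]; d=np.array([np.cos(a),np.sin(a),0]); e=np.array([-d[1],d[0],0])
    B=box(18,60,34)/1000; return B[:,:1]*d+B[:,1:2]*e+B[:,2:]*[0,0,1]+[p[0],p[1],.017]
for ns in (("top",),("side",),("top","side")):
    f=lambda p:sum(np.abs(sil(n,bar(p))-mask[n]).sum()/mask[n].sum() for n in ns)
    b=min((minimize(f,[.478,-.158,np.radians(a)],method="Nelder-Mead",options=dict(initial_simplex=[[.478,-.158,np.radians(a)],[.484,-.158,np.radians(a)],[.478,-.150,np.radians(a)],[.478,-.158,np.radians(a+10)]])) for a in(-72,-64)),key=lambda r:r.fun)
    print(ns,b.x[:2].round(4),np.degrees(b.x[2]).round(1),b.fun)
# known point checks: press centre via crosshead hull edges, shaft top pixel
for n in im:
    print(n,"proj shaft top guess",proj(n,[[.5283,.128,.198],[.5283,.128,.172]]).round(1))
E
```

```text
top 34.0 334.79411764705884 225.41176470588235 329 340 216 233
side 149.0 288.43624161073825 285.255033557047 280 297 276 294
('top',) [ 0.4804 -0.1569] -68.8 3.2581314878892735
('side',) [ 0.4801 -0.1602] -53.0 0.9699170943545202
('top', 'side') [ 0.4806 -0.1563] -64.7 4.411383076720621
top proj shaft top guess [[241.1 202.5]
 [241.7 203.7]]
side proj shaft top guess [[263.3 157.8]
 [263.4 165.5]]
```

```bash
python3 - <<'E'
from h import *
from scipy.optimize import minimize
im={n:np.load(f"pics/{n}0.npz")["p"].astype(float) for n in("top","side")}
print(im["top"][214:236,326:344].sum(2).astype(int))
print(im["side"][272:300:2,272:304:2].sum(2).astype(int))
E
```

```text
[[513 513 513 476 388 381 330 324 324 358 370 370 368 361 361 357 363 367]
 [515 514 513 517 348 314 220 191 207 357 373 375 368 364 366 363 366 376]
 [514 514 462 432 243 180 196 189 184 316 365 372 370 371 367 369 362 369]
 [515 457 316 171 212 206 197 197 197 203 356 369 370 369 372 373 365 363]
 [512 423 298 146 178 202 199 198 194 174 313 368 377 370 379 377 371 363]
 [517 518 416 181 132 203 199 199 193 191 201 360 373 377 381 368 371 369]
 [515 516 515 230 130 175 204 196 198 196 188 317 371 375 375 359 367 365]
 [517 494 469 297 240 172 198 199 199 196 192 222 361 379 376 366 362 366]
 [471 419 366 365 357 308 204 201 198 197 189 221 329 368 378 374 369 365]
 [368 366 362 365 414 423 223 205 204 196 196 188 262 359 369 376 376 371]
 [366 402 408 450 500 478 402 217 200 195 191 191 212 364 364 371 377 365]
 [427 501 505 557 560 548 533 249 207 200 193 191 182 324 364 371 375 362]
 [530 561 565 561 562 564 505 366 216 195 197 194 190 207 362 373 370 372]
 [566 562 565 565 565 563 455 437 190 208 197 191 194 182 320 368 371 376]
 [566 561 563 533 531 504 439 407 201 208 203 193 
[... 789 characters left out ...]
 204 200 203 193 252 453 466]
 [356 298 367 450 467 451 378 230 198 195 195 193 184 244 433 447]
 [383 302 286 346 411 315 225 206 203 193 190 177 180 256 440 441]
 [452 401 306 276 237 208 201 201 195 187 174 182 226 371 436 437]
 [493 466 403 305 198 212 193 197 184 180 181 236 382 441 446 443]
 [513 506 463 347 195 179 184 180 172 184 257 393 440 451 446 447]
 [506 465 445 336 195 185 176 176 195 286 408 449 451 452 443 446]
 [435 436 450 342 190 171 182 198 319 432 441 445 456 449 452 444]
 [444 442 419 391 294 202 198 330 430 442 446 455 448 440 445 445]
 [447 441 433 407 393 328 363 445 451 447 447 440 451 438 438 445]
 [450 450 458 448 427 423 445 450 448 451 451 449 438 439 442 445]]
```

```bash
python3 - <<'E'
from h import *
from scipy.optimize import minimize
im={n:np.load(f"pics/{n}0.npz")["p"].astype(float) for n in("top","side")}
W={"top":(205,245,327,346),"side":(272,305,268,304)}
mask={}
for n in im:
    r=W[n]; s=im[n].sum(2); m=np.zeros(s.shape,np.uint8); m[r[0]:r[1],r[2]:r[3]]=(s<270)[r[0]:r[1],r[2]:r[3]]
    k,l,stt,_=cv2.connectedComponentsWithStats(m); m=(l==1+stt[1:,4].argmax()).astype(float); mask[n]=m; print(n,m.sum())
def bar(p):
    a=p[2]; d=np.array([np.cos(a),np.sin(a),0]); e=np.array([-d[1],d[0],0])
    B=box(18,60,34)/1000; return B[:,:1]*d+B[:,1:2]*e+B[:,2:]*[0,0,1]+[p[0],p[1],.017]
for ns in (("top",),("side",),("top","side")):
    f=lambda p:sum(np.abs(sil(n,bar(p))-mask[n]).sum()/mask[n].sum() for n in ns)
    b=min((minimize(f,[.478,-.158,np.radians(a)],method="Nelder-Mead",options=dict(initial_simplex=[[.478,-.158,np.radians(a)],[.484,-.158,np.radians(a)],[.478,-.150,np.radians(a)],[.478,-.158,np.radians(a+10)]])) for a in(-72,-64)),key=lambda r:r.fun)
    print(ns,b.x[:2].round(4),np.degrees(b.x[2]).round(1),b.fun)
go(.478,-.158,.303,22)
E
```

```text
top 130.0
side 248.0
('top',) [ 0.4802 -0.1569] -69.5 0.16941176470588235
('side',) [ 0.4808 -0.1586] -60.4 0.2530360531309298
('top', 'side') [ 0.4795 -0.157 ] -66.3 0.5029740183914757
shift mm [-5.030e+02 -6.528e+02 -2.000e-01] turn 47.21460960839012 tooly at 69.2 pos [0.23943583 0.63081419 0.30208845] q7 -0.06710853245487873
```

```bash
python3 -m creep '[[[-0.031,-0.0256,-0.008],0],[[-0.031,-0.0256,-0.008],0],[[-0.031,-0.0256,-0.008],0],[[-0.031,-0.0256,-0.008],0],[[-0.031,-0.0256,-0.008],0],[[-0.031,-0.0256,-0.008],0],[[-0.031,-0.0256,-0.008],0],[[-0.031,-0.0256,-0.008],0]]' 1
python3 -m creep '[[[-0.019,-0.034,0.004],0],[[-0.019,-0.034,0.004],0],[[-0.019,-0.034,0.004],0],[[-0.019,-0.034,0.004],0],[[-0.019,-0.034,0.004],0],[[-0.019,-0.034,0.004],0],[[-0.019,-0.034,0.004],0],[[-0.019,-0.034,0.004],0]]'
python3 -c "
from h import *
go(.480,-.157,.200,23)"
```

```text
clock: 0.77
tool_pos: [0.3992, 0.3495, 0.3669]
ee_rot: [-0.567, -3.09, 0.0]
force: [1.8, 0.5, -0.1]
grip_width: 0.094
gripper_force: 0.0
clock: 1.43
tool_pos: [0.4439, 0.0413, 0.3346]
ee_rot: [0.567, 3.09, 0.001]
force: [1.8, 0.2, 0.1]
grip_width: 0.0944
gripper_force: 0.0
shift mm [-104.1 -172.7  134.5] turn 46.21506448133522 tooly at 69.2 pos [0.44392178 0.04133027 0.33455016] q7 0.9720344551319481
```

```bash
python3 -m creep '[[[-0.0173,-0.0288,0.0224],0],[[-0.0173,-0.0288,0.0224],0],[[-0.0173,-0.0288,0.0224],0],[[-0.0173,-0.0288,0.0224],0],[[-0.0173,-0.0288,0.0224],0],[[-0.0173,-0.0288,0.0224],0],[[0,0,0],7],[[0,0,0],7]]'
python3 -m creep '[[[0,0,0],7],[[0,0,0],7],[[0,0,0],7],[[0,0,0],7],[[0,0,0],4.2],[[0,0,0.015],0],[[0,0,0.015],0],[[0,0,0.01],0]]'
python3 -c "
from h import *
go(.480,-.157,.102,23); print(arm.state()['qpos'])
p,d,P=grab('side'); a=cv2.resize(p[200:320,220:360,::-1],None,fx=3,fy=3)
p,d,P=grab('top'); b=cv2.resize(p[180:260,290:390,::-1],None,fx=4,fy=4); 
im=np.zeros((400,820,3),np.uint8); im[:360,:420]=a; im[:320,420:820]=b; cv2.imwrite('pics/c2.png',im[:,:800])"
```

```text
clock: 2.1
tool_pos: [0.4787, -0.1582, 0.1988]
ee_rot: [-0.952, -2.991, 0.003]
force: [0.1, 0.0, 0.4]
grip_width: 0.0939
gripper_force: 0.0
clock: 2.77
tool_pos: [0.4797, -0.1548, 0.1592]
ee_rot: [-1.733, -2.62, 0.001]
force: [-0.4, 0.9, -1.0]
grip_width: 0.0941
gripper_force: 0.0
shift mm [-2.2 -0.5 57.2] turn 0.038349074621535806 tooly at 23.0 pos [ 0.47968773 -0.15475895  0.15915974] q7 1.0297235281643813
[-0.42360259  0.4359631   0.75282418  2.14129982 -0.45000415  0.72511242
  1.02972353]
```

View pics/c2.png

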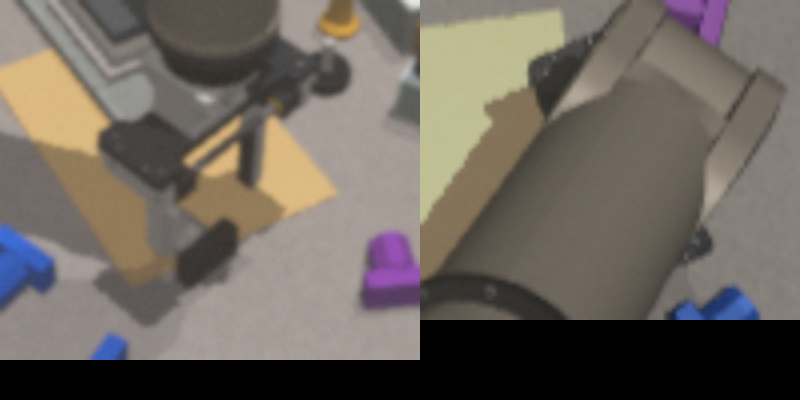

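The side crop shows the two fingers, at (165,220) and (250,150), straddling the ends of the black bar at (208,253), aligned with its length. Next I'll lower and grip lightly.

```bash
python3 -m creep '[[[-0.002,0,0.01],0],[[0,0,0.01],0],[[0,0,0.01],0],[[0,0,0.01],0],[[0,0,0.01],0],[[0,0,0.008],0],[[0,0,0],0],[[0,0,0],0]]'
python3 -m creep '[[[0,0,0],0],[[0,0,0],0],[[0,0,0],0],[[0,0,0],0],[[0,0,0],0],[[0,0,0],0],[[0,0,0],0],[[0,0,0],0]]' -0.1 5
python3 -c "
from h import *
st()"
```

```text
clock: 3.53
tool_pos: [0.4805, -0.1571, 0.1019]
ee_rot: [-1.734, -2.619, 0.001]
force: [0.7, -0.9, -0.1]
grip_width: 0.0936
gripper_force: 0.0
clock: 4.2
tool_pos: [0.4809, -0.1569, 0.1024]
ee_rot: [1.734, 2.62, 0.0]
force: [-0.4, 1.5, 6.4]
grip_width: 0.0604
gripper_force: 5.0
{'clock': np.float64(4.2), 'tool_pos': array([ 0.4809, -0.1569,  0.1024]), 'force': array([-0.3567,  1.5301,  6.3505]), 'moment': array([0.1771, 0.2874, 0.035 ]), 'grip_width': np.float64(0.0604), 'gripper_force': np.float64(4.9991)}
```

```bash
python3 -m creep '[[[0.0033,0,-0.007],0],[[0.0048,0,-0.0068],0],[[0.006,0,-0.006],0],[[0.0069,0,-0.0047],0],[[0.007,0,-0.0034],0],[[0.004,0,0],0],[[0.004,0,0],0],[[0.0,0,0],0]]'
python3 -c "
from h import *
st()
p,d,P=grab('side'); a=cv2.resize(p[220:320,230:350,::-1],None,fx=6,fy=6)
cv2.imwrite('pics/c3.png',a)"
```

```text
clock: 4.87
tool_pos: [0.4664, -0.1228, 0.1301]
ee_rot: [-1.732, -2.62, -0.0]
force: [0.2, -0.5, -1.2]
grip_width: 0.06
gripper_force: 5.0
{'clock': np.float64(4.8667), 'tool_pos': array([ 0.4664, -0.1228,  0.1301]), 'force': array([ 0.1887, -0.4778, -1.1954]), 'moment': array([-0.1126, -0.0025,  0.0402]), 'grip_width': np.float64(0.06), 'gripper_force': np.float64(4.9965)}
```

View pics/c3.png

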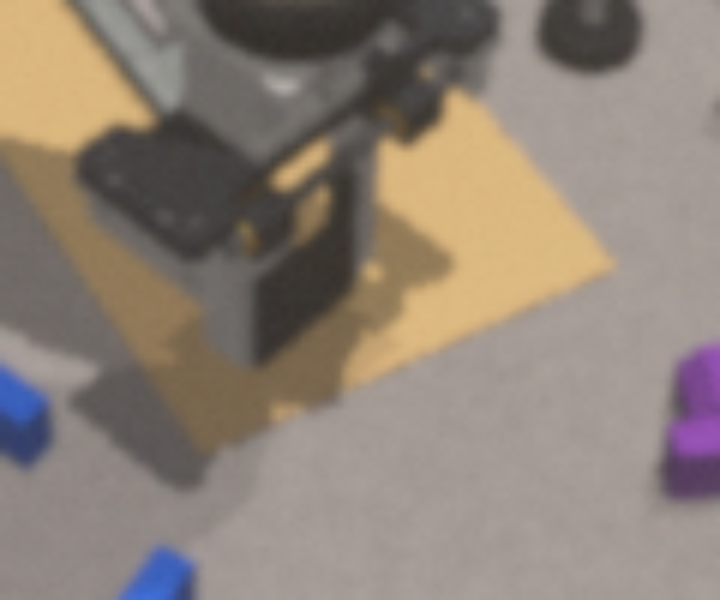

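The side crop shows the bar's flat end face at (305,290), still upright and full-size. So the handle was lifted level and didn't swing. I'll drop to the minimum grip and shake it up and down.

```bash
python3 -m creep '[[[0,0,-0.01],0],[[0,0,-0.02],0],[[0,0,0],0],[[0,0,0.02],0],[[0,0,-0.02],0],[[0,0,0.02],0],[[0,0,-0.02],0],[[0,0,0],0]]' - 3
python3 -c "
from h import *
st()
p,d,P=grab('side'); a=cv2.resize(p[200:320,230:350,::-1],None,fx=4,fy=4)
cv2.imwrite('pics/c4.png',a)"
```

```text
clock: 5.58
tool_pos: [0.4671, -0.1246, 0.1613]
ee_rot: [1.735, 2.618, -0.0]
force: [1.5, -1.3, -1.2]
grip_width: 0.0603
gripper_force: 3.0
{'clock': np.float64(5.5833), 'tool_pos': array([ 0.4671, -0.1246,  0.1613]), 'force': array([ 1.5046, -1.3353, -1.1865]), 'moment': array([-0.1869, -0.1594,  0.0044]), 'grip_width': np.float64(0.0603), 'gripper_force': np.float64(2.9982)}
```

View pics/c4.png

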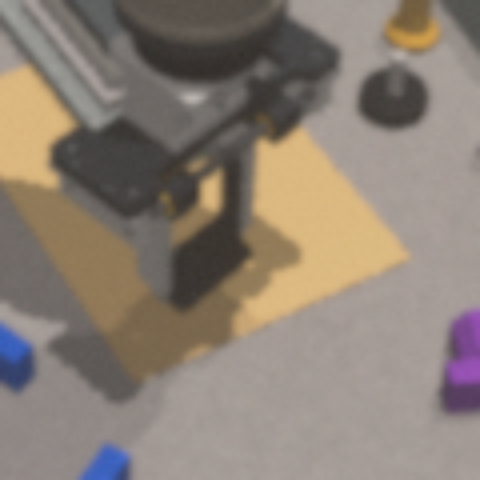

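The crop shows the bar still between the fingertips at (210,275), and its tilt isn't clear from the picture. I'll measure it from the depth instead.

```bash
cat >> h.py <<'E'
def held(zlo=.05,zhi=.15,hy=.026,yr=True):
    """side-camera depth points between the fingers, tool frame; mean tool-x per tool-z slice (mm), plane tilt"""
    s=arm.state(); M=R.from_rotvec(s["ee_rot"]).as_matrix(); p,d,P=grab("side")
    q=(P-s["tool_pos"])@M; k=(d>0)&(abs(q[...,0])<.07)&(abs(q[...,1])<hy)&(q[...,2]>zlo)&(q[...,2]<zhi)&(P[...,2]>.005)
    q=q[k]*1000; c=p[k].sum(1)
    for z in range(int(zlo*1000),int(zhi*1000),4):
        b=(q[:,2]>=z)&(q[:,2]<z+4)
        if b.sum()>2: print("tz",z,"n",b.sum(),"tx med",np.median(q[b,0]).round(1),"ty",q[b,1].min().round(),q[b,1].max().round(),"col",int(np.median(c[b])),"wz",round((s["tool_pos"][2]*1000-z-2)))
E
python3 -c "
from h import *
held()"
```

```text
tz 78 n 3 tx med 0.6 ty -13.0 16.0 col 175 wz 81
tz 82 n 32 tx med 1.7 ty -23.0 25.0 col 168 wz 77
tz 86 n 50 tx med -1.5 ty -25.0 26.0 col 164 wz 73
tz 90 n 56 tx med -8.1 ty -25.0 26.0 col 162 wz 69
tz 94 n 51 tx med -14.3 ty -25.0 24.0 col 163 wz 65
tz 98 n 43 tx med -18.9 ty -26.0 24.0 col 172 wz 61
tz 102 n 17 tx med -19.9 ty -22.0 24.0 col 219 wz 57
tz 134 n 5 tx med 16.0 ty -18.0 -17.0 col 285 wz 25
```

The depth shows the bar face now slants about 50° towards upright, so shaking works. I'll shake it more.

```bash
python3 -m creep '[[[0,0,-0.025],0],[[0,0,0.02],0],[[0,0,-0.025],0],[[0,0,0.02],0],[[0,0,-0.025],0],[[0,0,0.02],0],[[0,0,-0.02],0],[[0,0,0],0]]' - 3
python3 -c "
from h import *
st(); held()"
```

```text
clock: 6.35
tool_pos: [0.4672, -0.1243, 0.1962]
ee_rot: [1.734, 2.618, 0.0]
force: [1.1, -0.4, 0.3]
grip_width: 0.0423
gripper_force: 0.0
{'clock': np.float64(6.35), 'tool_pos': array([ 0.4672, -0.1243,  0.1962]), 'force': array([ 1.1011, -0.4334,  0.2542]), 'moment': array([-0.114 , -0.0171,  0.0062]), 'grip_width': np.float64(0.0423), 'gripper_force': np.float64(0.0)}
tz 50 n 10 tx med -4.3 ty -26.0 26.0 col 175 wz 144
tz 54 n 9 tx med -3.9 ty -24.0 25.0 col 173 wz 140
tz 58 n 7 tx med -5.5 ty -25.0 22.0 col 185 wz 136
tz 62 n 8 tx med -2.2 ty -25.0 25.0 col 191 wz 132
tz 66 n 10 tx med -6.6 ty -25.0 25.0 col 261 wz 128
tz 70 n 11 tx med -5.1 ty -26.0 25.0 col 266 wz 124
tz 74 n 9 tx med -2.2 ty -25.0 24.0 col 192 wz 120
tz 78 n 9 tx med -3.0 ty -25.0 25.0 col 286 wz 116
tz 82 n 13 tx med -4.8 ty -25.0 23.0 col 208 wz 112
tz 86 n 5 tx med -1.7 ty -26.0 22.0 col 221 wz 108
tz 90 n 6 tx med -3.1 ty 20.0 24.0 col 263 wz 104
tz 94 n 10 tx med -1.3 ty -24.0 24.0 col 308 wz 100
tz 98 n 3 tx med -7.6 ty -25.0 25.0 col 315 wz 96
```

It slipped out of the light grip. I'll open, move aside, and look.

```bash
python3 -m creep '[[[0.03,0,-0.02],0],[[0.03,0,-0.02],0],[[0.03,0,-0.02],0],[[0.03,0,-0.02],0],[[0.03,0,-0.02],0],[[0.03,0,-0.02],0],[[0,0,0],0],[[0,0,0],0]]' 1
python3 -c "
from h import *
p,d,P=grab('side'); a=cv2.resize(p[220:320,220:350,::-1],None,fx=4,fy=4)
p2,d2,P2=grab('top'); b=cv2.resize(p2[190:265,300:375,::-1],None,fx=3.7,fy=4)
np.savez('pics/side1.npz',p=p,d=d);np.savez('pics/top1.npz',p=p2,d=d2)
im=np.zeros((400,800,3),np.uint8); im[:400,:520]=a; im[:300,520:520+b.shape[1]]=b[:,:280]; cv2.imwrite('pics/c5.png',im); st()"
```

```text
clock: 7.07
tool_pos: [0.4019, 0.0319, 0.3075]
ee_rot: [-1.727, -2.624, -0.007]
force: [0.3, -0.6, -0.6]
grip_width: 0.0917
gripper_force: 0.0
{'clock': np.float64(7.1667), 'tool_pos': array([0.4019, 0.0299, 0.3064]), 'force': array([-0.5556,  0.9727, -0.6287]), 'moment': array([-0.0649,  0.0464,  0.0114]), 'grip_width': np.float64(0.0938), 'gripper_force': np.float64(0.0)}
```

View pics/c5.png

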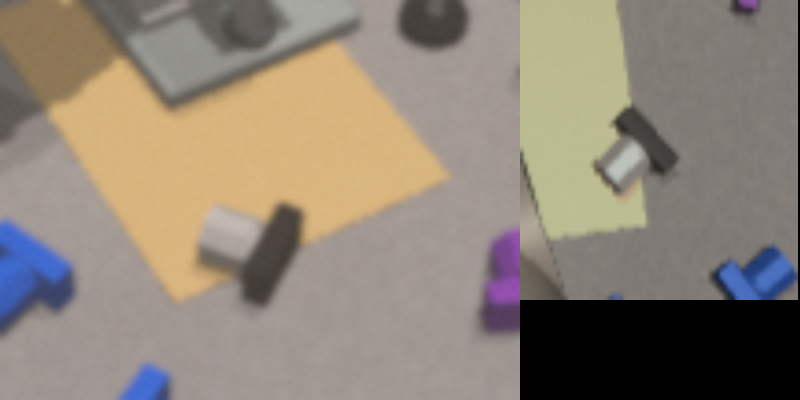

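The crop shows the handle lying again, bar face-end still pointing right. In the side view the hub is at about (277,280) and the bar at (287,284); in the top view the bar is near (335,225), and it is yawed more than before. I'll refit.

```bash
cat >> h.py <<'E'
def fitbar(im,W,g,angs,zc=.017):
    from scipy.optimize import minimize
    mask={}
    for n in im:
        r=W[n]; s=im[n].astype(float).sum(2); m=np.zeros(s.shape,np.uint8); m[r[0]:r[1],r[2]:r[3]]=(s<270)[r[0]:r[1],r[2]:r[3]]
        k,l,stt,_=cv2.connectedComponentsWithStats(m); mask[n]=(l==1+stt[1:,4].argmax()).astype(float)
    def bar(p):
        a=p[2]; d=np.array([np.cos(a),np.sin(a),0]); e=np.array([-d[1],d[0],0])
        B=box(18,60,34)/1000; return B[:,:1]*d+B[:,1:2]*e+B[:,2:]*[0,0,1]+[p[0],p[1],zc]
    for ns in (("top",),("side",),("top","side")):
        f=lambda p:sum(np.abs(sil(n,bar(p))-mask[n]).sum()/mask[n].sum() for n in ns)
        def run(a):
            x=np.array([*g,np.radians(a)]); return minimize(f,x,method="Nelder-Mead",options=dict(initial_simplex=[x,x+[.006,0,0],x+[0,.008,0],x+[0,0,.17]]))
        b=min(map(run,angs),key=lambda r:r.fun); print(ns,b.x[:2].round(4),np.degrees(b.x[2]).round(1),round(b.fun,3))
    return b.x
E
python3 - <<'E'
from h import *
im={n:np.load(f"pics/{n}1.npz")["p"] for n in("top","side")}
x=fitbar(im,{"top":(212,240,324,346),"side":(268,300,278,298)},(.478,-.15),(-55,-45,-38))
go(x[0],x[1],.16,np.degrees(x[2])+90)
E
```

```text
('top',) [ 0.4793 -0.153 ] -50.3 0.219
('side',) [ 0.4795 -0.1554] -40.9 0.345
('top', 'side') [ 0.4794 -0.1535] -44.9 0.619
shift mm [-199.3   -0.5  146.2] turn -21.992892420369515 tooly at 23.1 pos [0.40188833 0.02993518 0.30637892] q7 0.06001803561691651
```

```bash
python3 -m creep '[[[-0.0333,0,0.018],0],[[-0.0333,0,0.018],0],[[-0.0333,0,0.018],0],[[-0.0333,0,0.018],0],[[-0.0333,0,0.018],0],[[-0.0333,0,0.018],0],[[0,0,0],-6.4],[[0,0,0],-6.4]]'
python3 -m creep '[[[0,0,0],-6.4],[[0,0,0],0],[[0,0,0.019],0],[[0,0,0.019],0],[[0,0,0],0],[[0,0,0],0],[[0,0,0],0],[[0,0,0],0]]'
python3 -c "
from h import *
go(.4794,-.154,.099,42)"
```

```text
clock: 7.83
tool_pos: [0.4672, -0.1263, 0.2142]
ee_rot: [-1.429, -2.792, 0.009]
force: [-0.5, -0.1, -0.4]
grip_width: 0.0936
gripper_force: 0.0
clock: 8.5
tool_pos: [0.4683, -0.1225, 0.1792]
ee_rot: [-1.272, -2.87, -0.001]
force: [-0.2, 0.3, -0.7]
grip_width: 0.094
gripper_force: 0.0
shift mm [-30.9 -12.9  80.1] turn 0.20124482523746678 tooly at 42.2 pos [ 0.46834319 -0.12254905  0.17922068] q7 1.2780044441474243
```

```bash
python3 -m creep '[[[-0.0155,-0.0065,0],0],[[-0.0155,-0.0065,0.01],0],[[0,0,0.014],0],[[0,0,0.014],0],[[0,0,0.014],0],[[0,0,0.014],0],[[0,0,0.01],0],[[0,0,0],0]]'
python3 -c "
from h import *
go(.4794,-.154,.099,42)"
python3 -m creep '[[[0,0,0.002],0],[[0,0,0.001],0],[[0,0,0],0],[[0,0,0],0],[[0,0,0],0],[[0,0,0],0],[[0,0,0],0],[[0,0,0],0]]' -0.1 5
```

```text
clock: 9.17
tool_pos: [0.4788, -0.1535, 0.1016]
ee_rot: [-1.269, -2.869, -0.001]
force: [-1.1, -0.3, 0.4]
grip_width: 0.0941
gripper_force: 0.0
shift mm [-0.8  0.1  2.6] turn 0.27806548620364424 tooly at 42.3 pos [ 0.47879651 -0.15352237  0.10159077] q7 1.4697085047319507
clock: 9.83
tool_pos: [0.4792, -0.1537, 0.0998]
ee_rot: [-1.27, -2.871, -0.002]
force: [-1.5, 0.4, 6.9]
grip_width: 0.0606
gripper_force: 5.0
```

```bash
python3 -m creep '[[[0,0,-0.008],0],[[0,0,-0.012],0],[[0,0,-0.012],0],[[0,0,-0.01],0],[[0,0,-0.005],0],[[0,0,0],0],[[0,0,0],0],[[0,0,0],0]]'
python3 -c "
from h import *
held()"
python3 -m creep '[[[0,0,-0.01],0],[[0,0,-0.02],0],[[0,0,-0.005],0],[[0,0,0.015],0],[[0,0,-0.02],0],[[0,0,-0.005],0],[[0,0,0],0],[[0,0,0],0]]' - 3.5
python3 -m creep '[[[0,0,0],0],[[0,0,0],0],[[0,0,0],0],[[0,0,0],0],[[0,0,0],0],[[0,0,0],0],[[0,0,0],0],[[0,0,0],0]]' - 8
python3 -c "
from h import *
st();held()"
```

```text
clock: 10.5
tool_pos: [0.4791, -0.1535, 0.1462]
ee_rot: [-1.269, -2.87, -0.001]
force: [-0.3, -0.1, -1.6]
grip_width: 0.0601
gripper_force: 5.0
tz 66 n 8 tx med -9.0 ty -13.0 -0.0 col 206 wz 78
tz 70 n 6 tx med -9.7 ty -14.0 23.0 col 187 wz 74
tz 74 n 8 tx med -10.1 ty -13.0 22.0 col 173 wz 70
tz 78 n 8 tx med -9.9 ty -19.0 23.0 col 178 wz 66
tz 82 n 7 tx med -9.6 ty -19.0 23.0 col 181 wz 62
tz 86 n 17 tx med -9.7 ty -25.0 18.0 col 189 wz 58
tz 90 n 11 tx med -9.8 ty -24.0 25.0 col 209 wz 54
tz 94 n 10 tx med -9.9 ty -25.0 25.0 col 222 wz 50
clock: 11.22
tool_pos: [0.4796, -0.1537, 0.1915]
ee_rot: [-1.269, -2.871, -0.002]
force: [-0.7, 0.4, -2.3]
grip_width: 0.0602
gripper_force: 3.5
clock: 11.88
tool_pos: [0.4793, -0.1539, 0.1914]
ee_rot: [-1.269, -2.87, -0.001]
force: [-0.0, 0.3, -1.7]
grip_width: 0.06
gripper_force: 8.0
{'clock': np.float64(11.8833), 'tool_pos': array([ 0.4793, -0.1539,  0.1914]), 'force': array([-1.6000e-03,  3.3560e-01, -1.6665e+00]), 'moment': array([-0.0894, -0.0005,  0.0259]), 'grip_width': np.float64(0.06), 'gripper_force': np.float64(7.9999)}
tz 66 n 4 tx med -4.5 ty -1.0 6.0 col 215 wz 123
tz 70 n 7 tx med -6.2 ty -4.0 21.0 col 195 wz 119
tz 74 n 13 tx med -7.9 ty -26.0 23.0 col 186 wz 115
tz 78 n 13 tx med -8.6 ty -26.0 22.0 col 184 wz 111
tz 82 n 21 tx med -9.2 ty -26.0 23.0 col 166 wz 107
tz 86 n 27 tx med -9.5 ty -19.0 26.0 col 188 wz 103
tz 90 n 28 tx med -9.7 ty -20.0 26.0 col 222 wz 99
tz 94 n 22 tx med -12.2 ty -24.0 25.0 col 196 wz 95
tz 98 n 16 tx med -12.1 ty -19.0 19.0 col 244 wz 91
tz 102 n 5 tx med 31.7 ty -18.0 7.0 col 325 wz 87
```

```bash
python3 -m creep '[[[0,0,0.012],0],[[0,0,0.012],0],[[0,0,-0.02],0],[[0,0,-0.005],0],[[0,0,0.015],0],[[0,0,-0.02],0],[[0,0,-0.005],0],[[0,0,0],0]]' - 3.2
python3 -m creep '[[[0,0,0],0],[[0,0,0],0],[[0,0,0],0],[[0,0,0],0],[[0,0,0],0],[[0,0,0],0],[[0,0,0],0],[[0,0,0],0]]' - 8
python3 -c "
from h import *
st();held()"
```

```text
clock: 12.6
tool_pos: [0.4799, -0.1541, 0.203]
ee_rot: [-1.27, -2.872, -0.003]
force: [-0.2, -0.7, -1.9]
grip_width: 0.0602
gripper_force: 3.2
clock: 13.27
tool_pos: [0.4793, -0.1539, 0.2024]
ee_rot: [-1.269, -2.87, -0.001]
force: [0.5, 1.0, -1.8]
grip_width: 0.0598
gripper_force: 8.0
{'clock': np.float64(13.2667), 'tool_pos': array([ 0.4793, -0.1539,  0.2024]), 'force': array([ 0.5116,  1.007 , -1.8427]), 'moment': array([-0.0701,  0.0379,  0.0198]), 'grip_width': np.float64(0.0598), 'gripper_force': np.float64(7.9998)}
tz 78 n 5 tx med -1.4 ty -12.0 14.0 col 255 wz 122
tz 82 n 29 tx med -5.1 ty -25.0 22.0 col 191 wz 118
tz 86 n 33 tx med -8.9 ty -25.0 25.0 col 166 wz 114
tz 90 n 45 tx med -13.2 ty -26.0 24.0 col 165 wz 110
tz 94 n 31 tx med -17.0 ty -26.0 25.0 col 171 wz 106
tz 98 n 17 tx med -19.4 ty -25.0 25.0 col 228 wz 102
tz 106 n 5 tx med 29.1 ty -13.0 -2.0 col 307 wz 94
tz 110 n 8 tx med 31.3 ty -17.0 4.0 col 312 wz 90
tz 114 n 15 tx med 32.6 ty -20.0 3.0 col 313 wz 86
tz 118 n 5 tx med 34.2 ty -17.0 -6.0 col 320 wz 82
tz 122 n 12 tx med 24.5 ty -19.0 -13.0 col 308 wz 78
tz 130 n 3 tx med 16.7 ty -16.0 -13.0 col 316 wz 70
```

```bash
python3 -m creep '[[[0,0,0.006],0],[[0,0,0.01],0],[[0,0,0.01],0],[[0,0,0.01],0],[[0,0,0.01],0],[[0,0,0.008],0],[[0,0,0.004],0],[[0,0,0],0]]'
python3 -m creep '[[[0,0,-0.02],0],[[0,0,-0.005],0],[[0,0,0.012],0],[[0,0,0.012],0],[[0.012,0,-0.016],0],[[0.004,0,0.008],0],[[0,0,0.008],0],[[0,0,0],0]]' - 3.2
python3 -m creep '[[[0,0,0],0],[[0,0,0],0],[[0,0,0],0],[[0,0,0],0],[[0,0,0],0],[[0,0,0],0],[[0,0,0],0],[[0,0,0],0]]' - 8
python3 -c "
from h import *
st();held()"
```

```text
clock: 13.98
tool_pos: [0.4787, -0.1539, 0.1434]
ee_rot: [-1.269, -2.869, -0.0]
force: [0.0, -0.0, -1.4]
grip_width: 0.0598
gripper_force: 8.0
clock: 14.65
tool_pos: [0.4679, -0.1414, 0.1434]
ee_rot: [-1.268, -2.869, -0.001]
force: [-1.3, 1.1, -2.0]
grip_width: 0.0602
gripper_force: 3.2
clock: 15.32
tool_pos: [0.4684, -0.1419, 0.1455]
ee_rot: [-1.269, -2.87, -0.001]
force: [-0.4, -0.5, -2.0]
grip_width: 0.0602
gripper_force: 8.0
{'clock': np.float64(15.3167), 'tool_pos': array([ 0.4684, -0.1419,  0.1455]), 'force': array([-0.3565, -0.4696, -1.9725]), 'moment': array([-0.0189,  0.0414,  0.0265]), 'grip_width': np.float64(0.0602), 'gripper_force': np.float64(7.9991)}
tz 82 n 9 tx med -3.4 ty -5.0 22.0 col 181 wz 62
tz 86 n 38 tx med -6.5 ty -24.0 26.0 col 170 wz 58
tz 90 n 48 tx med -11.9 ty -26.0 26.0 col 163 wz 54
tz 94 n 50 tx med -18.1 ty -26.0 25.0 col 170 wz 50
tz 98 n 17 tx med -20.3 ty -23.0 24.0 col 176 wz 46
tz 122 n 8 tx med 28.0 ty -19.0 2.0 col 294 wz 22
tz 126 n 7 tx med 23.0 ty -18.0 -13.0 col 293 wz 18
tz 130 n 13 tx med 12.9 ty -19.0 -13.0 col 287 wz 14
tz 134 n 3 tx med 12.1 ty -18.0 -16.0 col 291 wz 10
```

```bash
python3 -m creep '[[[0,0,-0.02],0],[[0,0,-0.005],0],[[0,0,0.012],0],[[0,0,0.012],0],[[0.018,0,-0.016],0],[[0.004,0,0.008],0],[[0,0,0.009],0],[[0,0,0.003],0]]' - 3
python3 -m creep '[[[0,0,0],0],[[0,0,0],0],[[0,0,0],0],[[0,0,0],0],[[0,0,0],0],[[0,0,0],0],[[0,0,0],0],[[0,0,0],0]]' - 8
python3 -c "
from h import *
st();held()"
```

```text
clock: 16.03
tool_pos: [0.4534, -0.1253, 0.1407]
ee_rot: [-1.268, -2.87, -0.001]
force: [0.2, 0.6, 5.3]
grip_width: 0.0603
gripper_force: 3.0
clock: 16.7
tool_pos: [0.4537, -0.1256, 0.1426]
ee_rot: [-1.269, -2.87, -0.002]
force: [-0.4, 0.3, -1.3]
grip_width: 0.0597
gripper_force: 8.0
{'clock': np.float64(16.7), 'tool_pos': array([ 0.4537, -0.1256,  0.1426]), 'force': array([-0.3743,  0.3448, -1.3129]), 'moment': array([-0.0603, -0.0617, -0.0152]), 'grip_width': np.float64(0.0597), 'gripper_force': np.float64(7.9987)}
tz 78 n 10 tx med -1.9 ty -20.0 14.0 col 182 wz 63
tz 82 n 41 tx med -5.9 ty -24.0 24.0 col 167 wz 59
tz 86 n 53 tx med -12.3 ty -26.0 25.0 col 162 wz 55
tz 90 n 50 tx med -18.4 ty -26.0 26.0 col 167 wz 51
tz 94 n 23 tx med -22.2 ty -24.0 25.0 col 179 wz 47
tz 98 n 3 tx med -23.4 ty -6.0 18.0 col 228 wz 43
tz 122 n 5 tx med 28.0 ty -18.0 -3.0 col 293 wz 19
tz 126 n 11 tx med 9.8 ty -18.0 -8.0 col 291 wz 15
tz 130 n 3 tx med 16.0 ty -18.0 -15.0 col 290 wz 11
tz 134 n 4 tx med 9.3 ty -17.0 -13.0 col 282 wz 7
```

Rotated about 57° now, with the lower edge on the desk below the pads. I'll drag it over that edge to upright.

```bash
python3 -m creep '[[[0.002,0,0.002],0],[[0.005,0,0],0],[[0.005,0,0],0],[[0.005,0,0.0],0],[[0.005,0,0.001],0],[[0.005,0,0.001],0],[[0.005,0,0.001],0],[[0,0,0],0]]' - 4
python3 -c "
from h import *
st();held()"
```

```text
clock: 17.42
tool_pos: [0.4313, -0.1011, 0.1374]
ee_rot: [-1.268, -2.87, -0.002]
force: [0.5, -0.1, -2.1]
grip_width: 0.0598
gripper_force: 4.0
{'clock': np.float64(17.4167), 'tool_pos': array([ 0.4313, -0.1011,  0.1374]), 'force': array([ 0.5304, -0.0601, -2.1291]), 'moment': array([ 0.0054,  0.0663, -0.0259]), 'grip_width': np.float64(0.0598), 'gripper_force': np.float64(3.9999)}
tz 74 n 3 tx med -2.9 ty 1.0 14.0 col 171 wz 61
tz 78 n 45 tx med -4.8 ty -20.0 26.0 col 171 wz 57
tz 82 n 124 tx med -13.5 ty -26.0 26.0 col 169 wz 53
tz 86 n 26 tx med -22.9 ty -25.0 24.0 col 175 wz 49
tz 90 n 4 tx med -25.3 ty -16.0 11.0 col 185 wz 45
tz 94 n 4 tx med -24.8 ty -8.0 9.0 col 205 wz 41
tz 98 n 4 tx med -23.8 ty -24.0 23.0 col 203 wz 37
tz 118 n 8 tx med -12.9 ty -19.0 6.0 col 265 wz 17
tz 122 n 8 tx med -10.0 ty -19.0 -7.0 col 264 wz 13
tz 126 n 6 tx med -10.6 ty -17.0 -9.0 col 281 wz 9
tz 130 n 14 tx med -10.8 ty -20.0 21.0 col 287 wz 5
```

```bash
python3 -m creep '[[[0.004,0,0.001],0],[[0.004,0,0.001],0],[[0.003,0,0.001],0],[[0,0,0],0],[[0,0,0],0],[[0,0,0],0],[[0,0,0],0],[[0,0,0],0]]'
python3 -c "
from h import *
st();held()"
```

```text
clock: 18.13
tool_pos: [0.4247, -0.0939, 0.1347]
ee_rot: [-1.269, -2.87, -0.001]
force: [0.2, -1.4, -2.5]
grip_width: 0.06
gripper_force: 4.0
{'clock': np.float64(18.1333), 'tool_pos': array([ 0.4247, -0.0939,  0.1347]), 'force': array([ 0.1962, -1.3964, -2.5158]), 'moment': array([-0.0049,  0.0402,  0.04  ]), 'grip_width': np.float64(0.06), 'gripper_force': np.float64(3.9997)}
tz 74 n 6 tx med -9.6 ty -8.0 15.0 col 161 wz 59
tz 78 n 96 tx med -11.5 ty -25.0 25.0 col 167 wz 55
tz 82 n 80 tx med -14.2 ty -25.0 25.0 col 168 wz 51
tz 86 n 11 tx med -26.1 ty -21.0 23.0 col 173 wz 47
tz 90 n 10 tx med -25.9 ty -25.0 22.0 col 188 wz 43
tz 94 n 9 tx med -25.6 ty -26.0 22.0 col 212 wz 39
tz 102 n 4 tx med -25.2 ty -9.0 6.0 col 247 wz 31
tz 106 n 7 tx med -25.6 ty -11.0 3.0 col 268 wz 27
tz 110 n 4 tx med -25.5 ty -12.0 5.0 col 273 wz 23
tz 114 n 8 tx med -23.4 ty -18.0 5.0 col 265 wz 19
tz 118 n 11 tx med -16.1 ty -18.0 3.0 col 274 wz 15
tz 122 n 14 tx med -17.8 ty -20.0 3.0 col 281 wz 11
tz 126 n 10 tx med -10.4 ty -19.0 -2.0 col 286 wz 7
```

```bash
python3 -m creep '[[[0,0,0],0],[[0,0,0],0],[[0,0,0],0],[[0,0,0],0],[[0,0,0],0],[[0,0,0],0],[[0,0,0],0],[[0,0,0],0]]' 0.9 10
python3 -c "
from h import *
st();held()"
python3 -m creep '[[[0,0,-0.01],0],[[0,0,-0.02],0],[[0,0,-0.02],0],[[0,0,-0.02],0],[[0,0,-0.02],0],[[0,0,-0.01],0],[[0,0,0],0],[[0,0,0],0]]' 1
python3 -c "
from h import *
st()
p,d,P=grab('side')
k=(P[...,2]>.046)&(P[...,2]<.065)&(P[...,0]>.36)&(P[...,0]<.50)&(P[...,1]>-.18)&(P[...,1]<-.03)&(p.sum(2)<270)
q=P[k]; print(len(q),q.mean(0),cv2.minAreaRect((q[:,:2]*1000).astype(np.float32)),np.percentile(q[:,2],[5,50,95]))
v,u=np.nonzero(k); print(u.min(),u.max(),v.min(),v.max())
c=cv2.resize(p[200:320,200:360,::-1],None,fx=4,fy=4); cv2.imwrite('pics/c6.png',c); np.savez('pics/side2.npz',p=p,d=d)
p,d,P=grab('top');np.savez('pics/top2.npz',p=p,d=d)"
```

```text
clock: 18.85
tool_pos: [0.4247, -0.0938, 0.1347]
ee_rot: [-1.269, -2.87, -0.001]
force: [-0.1, -0.9, 0.4]
grip_width: 0.089
gripper_force: 0.0
{'clock': np.float64(18.85), 'tool_pos': array([ 0.4247, -0.0938,  0.1347]), 'force': array([-0.1077, -0.8593,  0.3946]), 'moment': array([-0.0794, -0.0112, -0.0163]), 'grip_width': np.float64(0.089), 'gripper_force': np.float64(0.0)}
tz 78 n 72 tx med -11.4 ty -26.0 26.0 col 168 wz 55
tz 82 n 97 tx med -12.5 ty -26.0 26.0 col 169 wz 51
tz 86 n 12 tx med -24.8 ty -25.0 24.0 col 168 wz 47
tz 90 n 12 tx med -25.6 ty -19.0 24.0 col 199 wz 43
tz 94 n 4 tx med -24.5 ty -22.0 16.0 col 194 wz 39
tz 98 n 3 tx med -24.4 ty -16.0 -2.0 col 212 wz 35
tz 102 n 5 tx med -24.6 ty -8.0 6.0 col 269 wz 31
tz 106 n 4 tx med -24.5 ty -7.0 3.0 col 262 wz 27
tz 110 n 6 tx med -24.1 ty -14.0 -1.0 col 263 wz 23
tz 114 n 7 tx med -20.7 ty -19.0 7.0 col 264 wz 19
tz 118 n 12 tx med -18.5 ty -19.0 6.0 col 272 wz 15
tz 122 n 17 tx med -21.3 ty -20.0 6.0 col 280 wz 11
tz 126 n 8 tx med -13.9 ty -17.0 -8.0 col 287 wz 7
clock: 19.57
tool_pos: [0.4251, -0.0936, 0.2347]
ee_rot: [-1.268, -2.871, -0.004]
force: [0.9, -0.1, 0.5]
grip_width: 0.0936
gripper_force: 0.0
{'clock': np.float64(19.5667), 'tool_pos': array([ 0.4251, -0.0936,  0.2347]), 'force': array([ 0.9207, -0.0897,  0.5027]), 'moment': array([ 0.02  , -0.0191, -0.0239]), 'grip_width': np.float64(0.0936), 'gripper_force': np.float64(0.0)}
264 [ 0.42812066 -0.103501    0.05200755] ((430.1221008300781, -101.74227905273438), (61.64334487915039, 33.68645477294922), 41.8483772277832) [0.04854045 0.05214075 0.05511801]
250 271 255 276
```

View pics/c6.png

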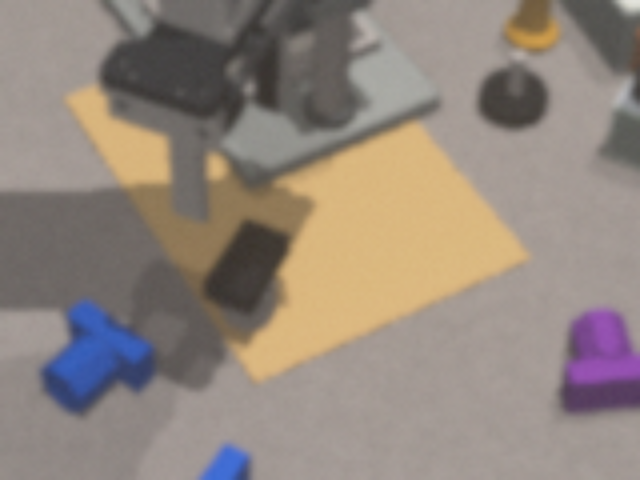

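The crop shows the handle standing upright on its hollow end, with the bar's top face at (247,265) in the crop, well clear of the open gripper. I'll take it again from above.

```bash
python3 -c "
from h import *
go(.4301,-.0993,.124,42)"
python3 -m creep '[[[-0.0076,0,0.005],0],[[0,0,0.018],0],[[0,0,0.02],0],[[0,0,0.02],0],[[0,0,0.02],0],[[0,0,0.018],0],[[0,0,0.01],0],[[0,0,0],0]]' 1
python3 -m creep '[[[0,0,0],0],[[0,0,0],0],[[0,0,0],0],[[0,0,0],0],[[0,0,0],0],[[0,0,0],0],[[0,0,0],0],[[0,0,0],0]]' -0.1 30
python3 -c "
from h import *
st();held(); go(.5283,.1277,.124,-30);print(arm.state()['qpos'])"
```

```text
shift mm [ -8.2   0.5 110. ] turn 0.3038349616189038 tooly at 42.3 pos [ 0.42458262 -0.09381706  0.23404532] q7 1.043497672988085
clock: 20.33
tool_pos: [0.4281, -0.0999, 0.1211]
ee_rot: [-1.269, -2.866, 0.004]
force: [-0.5, 0.1, 0.5]
grip_width: 0.094
gripper_force: 0.0
clock: 21.0
tool_pos: [0.43, -0.0993, 0.124]
ee_rot: [-1.269, -2.871, -0.002]
force: [-0.6, 1.8, 8.8]
grip_width: 0.0599
gripper_force: 30.0
{'clock': np.float64(21.0), 'tool_pos': array([ 0.43  , -0.0993,  0.124 ]), 'force': array([-0.6248,  1.775 ,  8.809 ]), 'moment': array([0.298 , 0.2328, 0.0467]), 'grip_width': np.float64(0.0599), 'gripper_force': np.float64(30.0016)}
tz 66 n 14 tx med -12.1 ty -25.0 26.0 col 171 wz 56
tz 70 n 81 tx med -10.7 ty -26.0 26.0 col 165 wz 52
tz 74 n 15 tx med -16.7 ty -23.0 24.0 col 169 wz 48
tz 78 n 11 tx med -17.3 ty -23.0 22.0 col 181 wz 44
tz 82 n 9 tx med -17.8 ty -23.0 19.0 col 197 wz 40
tz 90 n 3 tx med -17.7 ty -7.0 4.0 col 244 wz 32
tz 94 n 5 tx med -17.4 ty -7.0 4.0 col 261 wz 28
tz 98 n 5 tx med -17.3 ty -10.0 5.0 col 263 wz 24
tz 102 n 9 tx med -14.9 ty -19.0 4.0 col 266 wz 20
tz 106 n 9 tx med -16.2 ty -17.0 4.0 col 271 wz 16
tz 110 n 8 tx med -9.4 ty -18.0 5.0 col 281 wz 12
tz 114 n 13 tx med -12.9 ty -19.0 5.0 col 282 wz 8
shift mm [101.7 225.5   0.4] turn 72.29527684695624 tooly at 42.3 pos [ 0.42997819 -0.09928086  0.12399709] q7 1.35441704091057
[-0.54839302  0.42333646  0.76177297  2.29291429 -0.52816854  0.60244574
  1.35441704]
```

The handle is held centred and upright (front face at tx −17.5, expected −17). I'll estimate the flat's angle from the first pictures.

```bash
python3 - <<'E'
from h import *
p=np.load("pics/top0.npz")["p"]; g=p.astype(float).sum(2); print(g[196:210,233:250].astype(int))
K=8
def D(x,y,th,z=.198,n="top"):
    a=np.linspace(np.arccos(.45),2*np.pi-np.arccos(.45),60)+th
    X=np.stack([x+.01*np.cos(a),y+.01*np.sin(a),0*a+z],-1)
    M=np.zeros((16*K,20*K),np.uint8); q=(proj(n,X)-[231.5,194.5])*K-.5
    cv2.fillPoly(M,[np.round(q*16).astype(np.int32)],255,shift=4)
    return cv2.GaussianBlur(cv2.resize(M,(20,16),interpolation=cv2.INTER_AREA)/255.,(0,0),.5)
pt=g[195:211,232:252]; m=(slice(3,13),slice(3,16))
best=[]
for th in range(30,100,6):
    r=[]
    for x in np.arange(.522,.535,.001):
        for y in np.arange(.122,.136,.001):
            c=np.corrcoef(D(x,y,np.radians(th))[m].ravel(),pt[m].ravel())[0,1]; r.append((c,x,y))
    r=max(r); print(th,np.round(r,4))
E
```

```text
[[401 412 424 431 404 404 389 348 347 344 385 390 402 432 435 429 433]
 [428 429 430 402 328 314 297 297 294 295 297 287 327 415 434 429 430]
 [427 424 388 336 296 296 295 314 284 295 296 293 300 353 399 426 429]
 [428 411 299 290 290 291 275 428 387 324 285 298 302 306 334 420 425]
 [431 367 300 294 294 297 317 529 527 447 318 307 304 304 318 426 434]
 [399 328 303 303 305 300 467 538 542 551 392 290 301 302 306 397 436]
 [346 311 299 300 298 305 534 543 546 533 362 252 292 293 302 301 431]
 [371 300 295 295 296 384 534 542 537 484 267 239 299 294 297 243 428]
 [363 300 291 293 291 409 530 549 513 401 223 231 295 299 298 236 432]
 [377 290 289 287 292 232 443 457 428 240 210 245 301 302 305 275 435]
 [430 305 293 296 294 245 187 186 205 225 238 259 298 297 302 378 439]
 [430 375 291 293 299 295 216 214 241 262 259 271 291 297 319 431 441]
 [433 435 347 294 293 294 274 274 266 261 278 302 294 284 378 432 441]
 [440 435 434 297 265 289 300 300 281 279 299 277 269 326 434 437 438]]
30 [0.8192 0.531  0.132 ]
36 [0.8312 0.531  0.132 ]
42 [0.8405 0.531  0.132 ]
48 [0.8484 0.53   0.132 ]
54 [0.8573 0.53   0.132 ]
60 [0.8601 0.53   0.132 ]
66 [0.8626 0.53   0.132 ]
72 [0.8594 0.53   0.132 ]
78 [0.8575 0.53   0.132 ]
84 [0.8548 0.53   0.132 ]
90 [0.8477 0.53   0.132 ]
96 [0.8437 0.53   0.132 ]
```

The flat appears to face about 66° in world yaw (58° off the press's +x, inside the given range), so tool y should be near −24°. Lifting and turning.

```bash
python3 -m creep '[[[0,0,-0.0285],6.6],[[0,0,-0.0285],6.6],[[0,0,-0.0285],6.6],[[0,0,-0.0285],6.6],[[0,0,-0.0285],6.6],[[0,0,-0.0285],6.6],[[0,0,-0.0285],6.6],[[0,0,-0.0285],6.6]]' - 40
python3 -c "
from h import *
go(.529,.1283,.352,-24)"
```

```text
clock: 21.72
tool_pos: [0.4281, -0.0947, 0.3096]
ee_rot: [-2.21, -2.212, 0.003]
force: [-0.6, 0.5, -1.9]
grip_width: 0.0594
gripper_force: 40.0
shift mm [223.3 100.6 -41.6] turn 24.052709076154414 tooly at 0.1 pos [ 0.42805761 -0.09465598  0.30958104] q7 0.04028667486235843
```

```bash
python3 -m creep '[[[0,0,-0.0105],6],[[0,0,-0.0105],6],[[0,0,-0.0105],6],[[0,0,-0.0105],6],[[0,0,0],0],[[0,0,0],0],[[0,0,0],0],[[0,0,0],0]]'
python3 -c "
from h import *
go(.529,.1283,.350,-24)"
```

```text
clock: 22.38
tool_pos: [0.4282, -0.095, 0.3505]
ee_rot: [-2.616, -1.711, 0.008]
force: [-0.1, -0.0, -2.3]
grip_width: 0.0599
gripper_force: 40.0
shift mm [245.    2.8   1.6] turn 0.3681486927359856 tooly at -23.6 pos [ 0.42818162 -0.09503959  0.35053376] q7 -0.45595827229784186
```

```bash
python3 -m creep '[[[0.025,0,0],0.4],[[0.035,0,0],0],[[0.035,0,0],0],[[0.035,0,0],0],[[0.035,0,0],0],[[0.035,0,0],0],[[0.030,0.001,0],0],[[0.015,0.001,0],0]]'
python3 -c "
from h import *
go(.529,.1283,.324,-24)"
```

```text
clock: 23.05
tool_pos: [0.5312, 0.132, 0.3511]
ee_rot: [-2.621, -1.707, 0.009]
force: [0.1, 0.5, -1.9]
grip_width: 0.0596
gripper_force: 40.0
shift mm [-4.3 -0.1 27.1] turn 0.16016791361761307 tooly at -23.8 pos [0.53122455 0.13199095 0.35114199] q7 -0.5089384563785144
```

```bash
python3 -m creep '[[[-0.001,0,0],0],[[0,0,0.005],0],[[0,0,0.007],0],[[0,0,0.007],0],[[0,0,0.0],0],[[0,0,0],0],[[0,0,0],0],[[0,0,0],0]]'
python3 -c "
from h import *
go(.529,.1283,.324,-24); st()
s=arm.state();p,d,P=grab('side');np.savez('pics/side3.npz',p=p,d=d)
cv2.imwrite('pics/c7.png',cv2.resize(p[110:200,210:320,::-1],None,fx=6,fy=6))"
```

```text
clock: 23.72
tool_pos: [0.53, 0.1268, 0.3337]
ee_rot: [-2.625, -1.698, 0.006]
force: [0.4, -0.0, -1.1]
grip_width: 0.0598
gripper_force: 40.0
shift mm [ 1.  -1.4  9.7] turn -0.1938811900045465 tooly at -24.2 pos [0.5299609  0.12676609 0.33368085] q7 -0.48949643873479387
{'clock': np.float64(23.7167), 'tool_pos': array([0.53  , 0.1268, 0.3337]), 'force': array([ 0.447 , -0.0108, -1.0603]), 'moment': array([-0.08  ,  0.0587, -0.0045]), 'grip_width': np.float64(0.0598), 'gripper_force': np.float64(39.9995)}
```

View pics/c7.png

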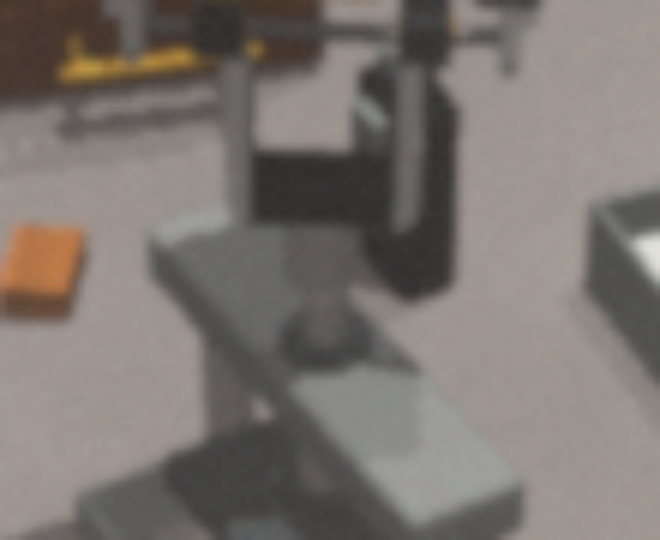

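The crop shows the hub at (322,255) hanging over the shaft at (325,320) on the collar at (327,335), so it is aligned within about half a pixel. I'll check that numerically.

```bash
python3 - <<'E'
from h import *
a=np.load("pics/side3.npz")["p"].astype(int).sum(2); b=np.load("pics/side0.npz")["p"].astype(int).sum(2)
print("hub");print(a[146:158,254:276]); print("shaft now");print(a[159:170,252:276]); print("side0");print(b[152:170,252:276])
for z in(.2097,.23): print(proj("side",[[.530,.1268,z]]).round(2))
print(proj("side",[[.529,.1283,.198],[.529,.1283,.172]]).round(2))
E
```

```text
hub
[[175 176 172 170 166 170 169 157 164 164 166 166 154 158 157 151 151 154
  149 147 171 235]
 [235 243 231 220 206 219 216 208 218 217 214 202 211 198 191 176 166 154
  165 166 176 229]
 [297 303 290 272 259 257 253 270 264 264 264 259 256 244 230 219 181 165
  172 157 170 211]
 [308 315 302 290 265 262 267 272 278 275 282 272 269 256 252 228 195 153
  153 167 164 176]
 [308 312 303 280 266 270 267 274 272 270 269 274 266 260 257 234 189 158
  143 158 149 159]
 [314 311 305 281 270 268 260 274 271 271 269 264 267 266 265 233 198 161
  141 146 161 151]
 [314 311 307 293 271 261 278 273 272 270 270 265 264 266 252 237 210 170
  153 153 150 157]
 [312 309 304 281 259 270 265 275 268 279 271 272 257 259 257 254 234 197
  170 157 154 155]
 [307 305 303 282 269 268 272 270 265 279 274 271 261 256 260 257 254 227
  179 169 167 148]
 [306 311 306 281 275 265 271 270 276 275 276 271 266 256 258 262 264 248
  214 183 154 155]
 [311 313 301 293 274 268 266 273 273 276 275 267 267 263 271 273 265 263
  246 215 188 154]
 [312 311 315 303 288 281 273 271 276 270 267 273 270 272 298 316 304 287
[... 2338 characters left out ...]
1 366 394 400 412 421]
 [455 456 458 450 410 363 321 305 284 281 285 292 299 290 293 308 308 310
  320 347 386 413 432 440]
 [444 453 454 441 395 336 313 299 287 267 279 289 294 286 293 295 302 310
  309 324 398 430 442 444]
 [424 442 448 441 377 324 293 288 275 261 281 288 293 290 289 287 302 310
  306 321 395 439 443 438]
 [396 427 449 430 366 305 294 284 281 276 277 284 297 291 299 305 308 312
  299 319 388 439 449 443]
 [336 396 434 436 365 298 285 286 286 286 286 300 298 308 308 305 300 303
  285 306 391 439 464 448]
 [285 349 405 426 392 329 277 267 282 287 292 296 294 299 300 283 280 273
  285 345 409 448 457 456]]
[[264.01 154.37]]
[[263.93 148.15]]
[[263.5  157.67]
 [263.6  165.35]]
```

```bash
python3 -m creep '[[[0.001,0.0004,0.003],0],[[0,0,0.003],0],[[0,0,0.003],0],[[0,0,0.0025],0],[[0,0,0.0015],0],[[0,0,0.001],0],[[0,0,0.001],0],[[0,0,0],0]]'
python3 -c "
from h import *
st();go(.5308,.1276,.316,-24)"
```

```text
clock: 24.43
tool_pos: [0.5307, 0.1283, 0.3184]
ee_rot: [-2.624, -1.699, 0.005]
force: [3.1, 4.7, -2.7]
grip_width: 0.0598
gripper_force: 40.0
{'clock': np.float64(24.4333), 'tool_pos': array([0.5307, 0.1283, 0.3184]), 'force': array([ 3.067 ,  4.6882, -2.663 ]), 'moment': array([ 1.2478, -0.7958,  0.0297]), 'grip_width': np.float64(0.0598), 'gripper_force': np.float64(39.9991)}
shift mm [-0.7  0.4  2.4] turn -0.16278696385859348 tooly at -24.2 pos [0.53070362 0.12834271 0.3183615 ] q7 -0.47207075020541794
```

Already 3.6 mm onto the shaft with no vertical resistance. I'll yield slightly along +x and continue down.

```bash
python3 -m creep '[[[0.0006,0,0.001],0],[[0.0003,0,0.002],0],[[0,0,0.002],0],[[0,0,0.002],0],[[0,0,0.002],0],[[0,0,0.001],0],[[0,0,0],0],[[0,0,0],0]]'
python3 -c "
from h import *
st()"
```

```text
clock: 25.1
tool_pos: [0.5308, 0.1288, 0.3082]
ee_rot: [-2.625, -1.699, 0.006]
force: [4.9, 1.8, -4.8]
grip_width: 0.0597
gripper_force: 40.0
{'clock': np.float64(25.1), 'tool_pos': array([0.5308, 0.1288, 0.3082]), 'force': array([ 4.9226,  1.841 , -4.7677]), 'moment': array([ 0.5525, -1.2515,  0.0088]), 'grip_width': np.float64(0.0597), 'gripper_force': np.float64(39.9985)}
```

```bash
python3 -m creep '[[[0.0004,0.0004,0.001],0],[[0,0,0.002],0],[[0,0,0.002],0],[[0,0,0.002],0],[[0,0,0.002],0],[[0,0,0.0015],0],[[0,0,0.001],0],[[0,0,0],0]]'
python3 -c "
from h import *
st()"
```

```text
clock: 25.77
tool_pos: [0.531, 0.129, 0.2966]
ee_rot: [-2.625, -1.698, 0.007]
force: [0.4, 0.2, -3.1]
grip_width: 0.0597
gripper_force: 40.0
{'clock': np.float64(25.7667), 'tool_pos': array([0.531 , 0.129 , 0.2966]), 'force': array([ 0.3706,  0.1667, -3.0988]), 'moment': array([ 0.0442, -0.2823, -0.0491]), 'grip_width': np.float64(0.0597), 'gripper_force': np.float64(39.9991)}
```

```bash
python3 -m creep '[[[0,0,0.0005],0],[[0,0,0.0005],0],[[0,0,0.0005],0],[[0,0,0],0],[[0,0,0],3],[[0,0,0],5],[[0,0,0],5],[[0,0,0],5]]'
python3 -c "
from h import *
st();go(.531,.129,.296,-82)"
```

```text
clock: 26.43
tool_pos: [0.5323, 0.13, 0.2963]
ee_rot: [-2.861, -1.262, 0.004]
force: [7.0, 3.9, 0.4]
grip_width: 0.0601
gripper_force: 40.0
{'clock': np.float64(26.4333), 'tool_pos': array([0.5323, 0.13  , 0.2963]), 'force': array([7.0192, 3.9434, 0.3546]), 'moment': array([ 0.9331, -2.0092,  0.1888]), 'grip_width': np.float64(0.0601), 'gripper_force': np.float64(39.999)}
shift mm [-1.6 -0.3  0.3] turn 39.61497681149778 tooly at -42.4 pos [0.5323047  0.13003507 0.29630498] q7 -0.716808727083447
```

```bash
python3 -m creep '[[[0,0,0],5],[[0,0,0],5],[[0,0,0],5],[[0,0,0],5],[[0,0,0],5],[[0,0,0],4],[[0,0,0],4],[[0,0,0],0]]'
python3 -c "
from h import *
st();go(.531,.129,.296,-82)"
```

```text
clock: 27.1
tool_pos: [0.533, 0.1293, 0.2963]
ee_rot: [-3.105, -0.396, 0.009]
force: [11.8, 0.9, 0.0]
grip_width: 0.0598
gripper_force: 40.0
{'clock': np.float64(27.1), 'tool_pos': array([0.533 , 0.1293, 0.2963]), 'force': array([11.8118,  0.9159,  0.0129]), 'moment': array([-2.500e-03, -2.895e+00,  5.640e-02]), 'grip_width': np.float64(0.0598), 'gripper_force': np.float64(40.0012)}
shift mm [-2.  -0.2  0.3] turn 6.54820448194323 tooly at -75.5 pos [0.533022   0.12931001 0.29629022] q7 -1.184644011786185
```

```bash
python3 -m creep '[[[0.0008,0,0],1.5],[[0.0004,0,0],1.5],[[0,0,0],1.5],[[0,0,0],1.5],[[0,0,0],1],[[0,0,0],1],[[0,0,0],0],[[0,0,0],0]]'
python3 -c "
from h import *
st();go(.531,.129,.296,-82)"
```

```text
clock: 27.77
tool_pos: [0.5336, 0.1291, 0.2962]
ee_rot: [-3.125, -0.186, 0.012]
force: [8.0, -2.3, 2.4]
grip_width: 0.0599
gripper_force: 40.0
{'clock': np.float64(27.7667), 'tool_pos': array([0.5336, 0.1291, 0.2962]), 'force': array([ 7.9831, -2.3443,  2.369 ]), 'moment': array([-0.7843, -1.8646,  0.1671]), 'grip_width': np.float64(0.0599), 'gripper_force': np.float64(40.002)}
shift mm [-2.6 -0.2  0.2] turn -1.2015352926422622 tooly at -83.2 pos [0.53362013 0.12907546 0.29620331] q7 -1.2889975655090002
```

```bash
python3 -m creep '[[[0.0005,0,0],1],[[0.0003,0,0],1],[[0,0,0],1],[[0,0,0],1],[[0,0,0],1],[[0,0,0],1],[[0,0,0],0],[[0,0,0],0]]'
python3 -c "
from h import *
st();go(.531,.129,.296,-82)"
```

```text
clock: 28.43
tool_pos: [0.5341, 0.1288, 0.2962]
ee_rot: [-3.132, -0.021, 0.014]
force: [3.5, -4.2, 7.2]
grip_width: 0.0595
gripper_force: 40.0
{'clock': np.float64(28.4333), 'tool_pos': array([0.5341, 0.1288, 0.2962]), 'force': array([ 3.4766, -4.2499,  7.1576]), 'moment': array([-1.283 , -0.9987,  0.1341]), 'grip_width': np.float64(0.0595), 'gripper_force': np.float64(40.0032)}
shift mm [-3.1 -0.2  0.2] turn -7.216692435698533 tooly at -89.2 pos [0.53406487 0.12881305 0.2961735 ] q7 -1.3696784510369342
```

```bash
python3 -m creep '[[[0.0002,0.0003,-0.0003],1],[[0,0,0],1],[[0,0,0],1],[[0,0,0],1],[[0,0,0],0],[[0,0,0],0],[[0,0,0],0],[[0,0,0],0]]'
python3 -c "
from h import *
st();go(.531,.129,.296,-82)
p,d,P=grab('top');np.savez('pics/top4.npz',p=p,d=d);a=cv2.resize(p[170:250,180:310,::-1],None,fx=3,fy=3)
p,d,P=grab('side');np.savez('pics/side4.npz',p=p,d=d);b=cv2.resize(p[110:200,210:310,::-1],None,fx=4,fy=4)
im=np.zeros((400,800,3),np.uint8);im[:240,:390]=a;im[:360,400:800]=b;cv2.imwrite('pics/c8.png',im)"
```

```text
clock: 29.1
tool_pos: [0.5342, 0.1286, 0.2962]
ee_rot: [-3.131, 0.088, 0.015]
force: [3.6, -4.4, 1.2]
grip_width: 0.0596
gripper_force: 40.0
{'clock': np.float64(29.1), 'tool_pos': array([0.5342, 0.1286, 0.2962]), 'force': array([ 3.5993, -4.38  ,  1.1603]), 'moment': array([-1.1849, -1.2932,  0.1483]), 'grip_width': np.float64(0.0596), 'gripper_force': np.float64(40.0018)}
shift mm [-3.2 -0.3  0.2] turn -11.210702530861099 tooly at -93.2 pos [0.53416046 0.12855403 0.29621388] q7 -1.424455824305
```

View pics/c8.png

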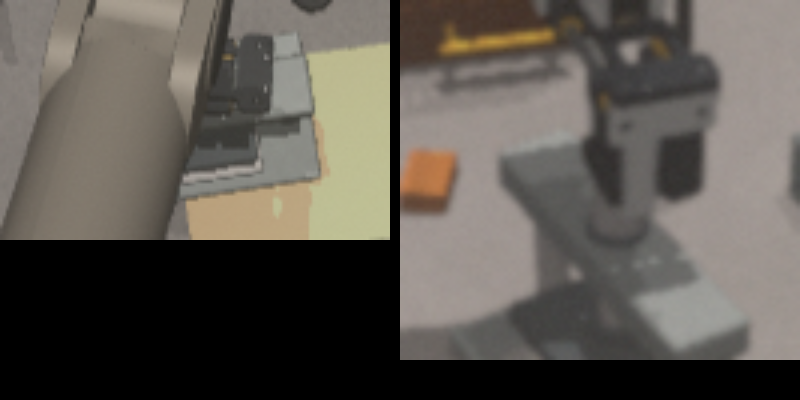

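The crop shows the hub seated on the collar, with no gap at (620,220), and the bar between the fingers. There's no stop yet: the moment of 0.15 N m is only shaft friction. I'll keep turning gently.

```bash
python3 -m creep '[[[0,0.0003,0],1],[[0,0,0],1],[[0,0,0],1],[[0,0,0],1],[[0,0,0],0],[[0,0,0],0],[[0,0,0],0],[[0,0,0],0]]'
python3 -c "
from h import *
st();go(.531,.129,.296,-82)
p,d,P=grab('side')
k=(P[...,2]>.214)&(P[...,2]<.235)&(abs(P[...,0]-.532)<.05)&(abs(P[...,1]-.129)<.06)&(p.sum(2)<230)
q=P[k]; print(len(q),q.mean(0),cv2.minAreaRect((q[:,:2]*1000).astype(np.float32)))"
```

```text
clock: 29.87
tool_pos: [0.5343, 0.1281, 0.2962]
ee_rot: [-3.127, 0.197, 0.015]
force: [6.9, -4.8, -1.3]
grip_width: 0.0594
gripper_force: 40.0
{'clock': np.float64(29.8667), 'tool_pos': array([0.5343, 0.1281, 0.2962]), 'force': array([ 6.9158, -4.8261, -1.328 ]), 'moment': array([-1.4261, -1.7112,  0.3112]), 'grip_width': np.float64(0.0594), 'gripper_force': np.float64(40.0065)}
shift mm [-3.3 -0.5  0.2] turn -15.205304129066008 tooly at -97.2 pos [0.53425763 0.12810633 0.29620566] q7 -1.4803002365808837
98 [0.5195922  0.12400508 0.22314096] ((523.0392456054688, 126.80318450927734), (57.41765213012695, 19.862300872802734), 82.6521987915039)
```

```bash
python3 -m creep '[[[0.0005,0,0],1],[[0,0,0],1],[[0,0,0],1],[[0,0,0],0],[[0,0,0],0],[[0,0,0],0],[[0,0,0],0],[[0,0,0],0]]'
python3 -c "
from h import *
st();go(.531,.129,.296,-82)"
```

```text
clock: 30.58
tool_pos: [0.5345, 0.1278, 0.2962]
ee_rot: [-3.121, 0.279, 0.016]
force: [3.7, -5.9, 2.0]
grip_width: 0.0594
gripper_force: 40.0
{'clock': np.float64(30.5833), 'tool_pos': array([0.5345, 0.1278, 0.2962]), 'force': array([ 3.7466, -5.8983,  2.0379]), 'moment': array([-1.7374, -1.0633,  0.4472]), 'grip_width': np.float64(0.0594), 'gripper_force': np.float64(40.0162)}
shift mm [-3.7 -0.5  0.2] turn -18.20762594491012 tooly at -100.2 pos [0.53452422 0.12784515 0.29619595] q7 -1.5226628567557214
```

Moment climbing to 0.45 N m means it's against the stop. I'll ease back the wind-up, release, rise and measure the bar's angle.

```bash
python3 -m creep '[[[0,0,0],-2],[[0,0,0],-2],[[0,0,0],-2],[[0,0,0],0],[[0,0,0],0],[[0,0,0],0],[[0,0,0],0],[[0,0,0],0]]'
python3 -c "
from h import *
st()"
python3 -m creep '[[[0,0,0],0],[[0,0,0],0],[[0,0,0],0],[[0,0,0],0],[[0,0,0],0],[[0,0,0],0],[[0,0,0],0],[[0,0,0],0]]' 1
python3 -m creep '[[[0,0,-0.01],0],[[0,0,-0.015],0],[[0,0,-0.02],0],[[0,0,-0.02],0],[[0,0,-0.02],0],[[0,0,-0.015],0],[[0,0,0],0],[[0,0,0],0]]'
python3 - <<'E'
from h import *
go(.531,.129,.296,-82)
p,d,P=grab('side');np.savez('pics/side5.npz',p=p,d=d)
k=(P[...,2]>.218)&(P[...,2]<.235)&(abs(P[...,0]-.532)<.06)&(abs(P[...,1]-.129)<.06)&(p.sum(2)<230)
q=P[k]; print(len(q),q.mean(0),np.percentile(q[:,2],[5,50,95]),cv2.minAreaRect((q[:,:2]*1000).astype(np.float32)))
q=P[(P[...,2]>.158)&(P[...,2]<.17)&(abs(P[...,0]-.528)<.08)&(abs(P[...,1]-.128)<.14)]; print(cv2.minAreaRect((q[:,:2]*1000).astype(np.float32)))
E
```

```text
clock: 31.25
tool_pos: [0.5344, 0.128, 0.2962]
ee_rot: [-3.13, 0.115, 0.016]
force: [3.3, -4.7, 3.1]
grip_width: 0.0595
gripper_force: 40.0
{'clock': np.float64(31.25), 'tool_pos': array([0.5344, 0.128 , 0.2962]), 'force': array([ 3.3429, -4.6706,  3.1121]), 'moment': array([-1.3438, -0.7443,  0.1221]), 'grip_width': np.float64(0.0595), 'gripper_force': np.float64(40.0014)}
clock: 31.92
tool_pos: [0.5338, 0.1289, 0.2956]
ee_rot: [-3.129, 0.114, 0.019]
force: [-0.5, -1.0, 0.2]
grip_width: 0.0942
gripper_force: 0.0
clock: 32.58
tool_pos: [0.5351, 0.1279, 0.3966]
ee_rot: [-3.128, 0.113, 0.017]
force: [0.4, -0.5, -0.8]
grip_width: 0.094
gripper_force: 0.0
shift mm [ -3.    0.3 100.6] turn -12.158695499769095 tooly at -94.2 pos [0.53512524 0.12789493 0.39656933] q7 -1.5788547498641454
193 [0.5287577  0.12328184 0.22389737] [0.21970299 0.22410015 0.22682559] ((529.366943359375, 127.03068542480469), (61.97311782836914, 35.18902587890625), 87.8609619140625)
((529.2145385742188, 127.19145202636719), (62.633033752441406, 250.70916748046875), 8.061128616333008)
```

The bar sits fully home (top at 226 mm), centred on the crosshead, but it's turned about 10° past the line. That is the clockwise end of the bore's play. I'll regrip lightly and ease it back within that play while watching the moment, so the shaft stays at its stop.

```bash
python3 -m creep '[[[-0.0035,0,0.01],-2],[[0,0,0.02],0],[[0,0,0.02],0],[[0,0,0.02],0],[[0,0,0.015],0],[[0,0,0.01],0],[[0,0,0.003],0],[[0,0,0],0]]' 1
python3 -m creep '[[[0,0,0],0],[[0,0,0],0],[[0,0,0],0],[[0,0,0],0],[[0,0,0],0],[[0,0,0],0],[[0,0,0],0],[[0,0,0],0]]' -0.1 12
python3 -c "
from h import *
st();go(.531,.129,.296,-82)"
python3 -m creep '[[[0,0,0],-1],[[0,0,0],-1],[[0,0,0],-1],[[0,0,0],0],[[0,0,0],0],[[0,0,0],0],[[0,0,0],0],[[0,0,0],0]]'
python3 -c "
from h import *
st();go(.531,.129,.296,-82)"
```

```text
clock: 33.3
tool_pos: [0.5301, 0.1289, 0.2971]
ee_rot: [-3.132, 0.06, 0.02]
force: [-0.3, -0.2, 1.3]
grip_width: 0.0946
gripper_force: 0.0
clock: 33.97
tool_pos: [0.5305, 0.1289, 0.298]
ee_rot: [-3.131, 0.06, 0.018]
force: [-0.8, -3.1, 6.2]
grip_width: 0.0601
gripper_force: 12.0
{'clock': np.float64(33.9667), 'tool_pos': array([0.5305, 0.1289, 0.298 ]), 'force': array([-0.8261, -3.0804,  6.2396]), 'moment': array([-0.6543,  0.2424,  0.0478]), 'grip_width': np.float64(0.0601), 'gripper_force': np.float64(11.9652)}
shift mm [ 0.5 -0.1  2. ] turn -10.19822631449371 tooly at -92.2 pos [0.53051105 0.12889645 0.29797663] q7 -1.468152300598533
clock: 34.63
tool_pos: [0.5304, 0.1289, 0.298]
ee_rot: [-3.131, -0.022, 0.018]
force: [-2.4, -1.6, 6.4]
grip_width: 0.06
gripper_force: 12.0
{'clock': np.float64(34.6333), 'tool_pos': array([0.5304, 0.1289, 0.298 ]), 'force': array([-2.3689, -1.6039,  6.3514]), 'moment': array([-0.4778,  0.5887,  0.0699]), 'grip_width': np.float64(0.06), 'gripper_force': np.float64(11.9682)}
shift mm [ 0.6 -0.   2. ] turn -7.201379889438655 tooly at -89.2 pos [0.53039726 0.1289237  0.29796149] q7 -1.4272290685417182
```

```bash
python3 -m creep '[[[0,0,0],-1],[[0,0,0],-1],[[0,0,0],-1],[[0,0,0],-1],[[0,0,0],0],[[0,0,0],0],[[0,0,0],0],[[0,0,0],0]]'
python3 -c "
from h import *
st();go(.531,.129,.296,-82)"
```

```text
clock: 35.3
tool_pos: [0.5303, 0.1289, 0.298]
ee_rot: [-3.127, -0.131, 0.018]
force: [-1.8, -3.2, 7.6]
grip_width: 0.0603
gripper_force: 12.0
{'clock': np.float64(35.3), 'tool_pos': array([0.5303, 0.1289, 0.298 ]), 'force': array([-1.8134, -3.2219,  7.574 ]), 'moment': array([-0.4764,  0.8237,  0.044 ]), 'grip_width': np.float64(0.0603), 'gripper_force': np.float64(11.9648)}
shift mm [0.7 0.  1.9] turn -3.1982410631804328 tooly at -85.2 pos [0.53029992 0.12894962 0.29795163] q7 -1.3723124458820357
```

Still free, with no reverse torque. Releasing, rising and checking.

```bash
python3 -m creep '[[[0,0,0],0],[[0,0,0],0],[[0,0,0],0],[[0,0,0],0],[[0,0,0],0],[[0,0,0],0],[[0,0,0],0],[[0,0,0],0]]' 1
python3 -m creep '[[[0,0,-0.01],0],[[0,0,-0.02],0],[[0,0,-0.03],0],[[0,0,-0.03],0],[[0,0,-0.02],0],[[0,0,-0.01],0],[[0,0,0],0],[[0,0,0],0]]'
python3 - <<'E'
from h import *
st(); p,d,P=grab('side')
k=(P[...,2]>.218)&(P[...,2]<.235)&(abs(P[...,0]-.532)<.06)&(abs(P[...,1]-.129)<.06)&(p.sum(2)<230)
q=P[k]; print(len(q),np.percentile(q[:,2],[5,50,95]),cv2.minAreaRect((q[:,:2]*1000).astype(np.float32)))
cv2.imwrite('pics/c9.png',cv2.resize(p[80:340,190:440,::-1],None,fx=2.3,fy=2.3))
E
```

```text
clock: 35.97
tool_pos: [0.5303, 0.1291, 0.2977]
ee_rot: [-3.128, -0.132, 0.018]
force: [-0.1, 0.6, 0.4]
grip_width: 0.0939
gripper_force: 0.0
clock: 36.63
tool_pos: [0.5315, 0.1281, 0.4174]
ee_rot: [-3.127, -0.132, 0.018]
force: [-0.4, 0.9, -0.0]
grip_width: 0.0938
gripper_force: 0.0
{'clock': np.float64(36.6333), 'tool_pos': array([0.5315, 0.1281, 0.4174]), 'force': array([-0.3936,  0.8949, -0.0158]), 'moment': array([-0.0425,  0.1848, -0.005 ]), 'grip_width': np.float64(0.0938), 'gripper_force': np.float64(0.0)}
190 [0.22021576 0.22398364 0.22638378] ((528.8740234375, 126.49862670898438), (34.294471740722656, 59.24567413330078), 5.478670597076416)
```

View pics/c9.png

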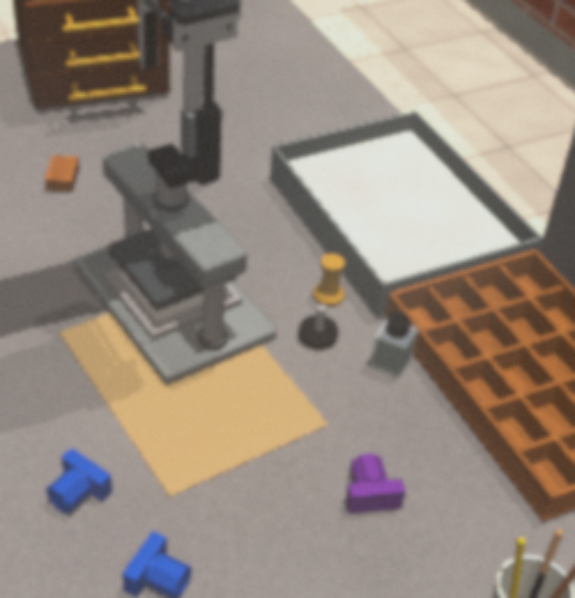

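The picture shows the handle seated on the press at (172,165), its bar in line with the crosshead (5.5° against 8.1°), the gripper clear above, and everything else in place. Handing in.

```bash
python3 -c "
from cell import arm
print(arm.sign_off())"
```

```text
the job is handed in; nothing more can be done
None
```

The T-handle is fully home on the press shaft, turned clockwise to its stop, then eased back about 7° within its play; its bar is about 3° off the crosshead line, the gripper has let go, and the job is handed in (one drop while standing it up; the other things look untouched).

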